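Rearrange three sample containers on stepped stands so that their caps are level

TASK

The three sample containers stand on the wrong stands: swap them round so that the tallest is on the lowest stand, the medium one on the middle stand and the shortest on the highest stand, which brings all three caps to one height for the sampler. Each stand holds one container, and the empty cork mat is there as a free spot on the way. Set them down gently without dropping them, leave every container upright in the middle of its stand, let go of it, tip none of them over, and leave the timer, the petri dish and the marker pen where they are.

Things in the scene. Friction and masses are not known exactly. Their poses are not given: they have to be found in the camera images.
- tall_bottle: the tallest container: a clear reagent bottle with a screw cap, 120 mm high. Straight round body 63 mm diameter from the base to 68 mm up, then tapering to the 38 mm cap; grip the straight body. 0.15 to 0.31 kg. Origin: centre of its underside, z up along its axis. Starts on the highest stand.
- medium_bottle: the medium container: white plastic bottle with a ribbed grey screw cap, 88 mm high. Straight round body 50 mm diameter up to 60 mm, cap 40 mm diameter from 70 to 88 mm. 0.09 to 0.18 kg. Origin: centre of its underside, z up. Starts on the lowest stand.
- small_jar: the shortest container: white plastic jar with a ribbed grey screw cap, 56 mm high. Straight round body 44 mm diameter up to 37 mm, cap 42 mm diameter from 42 to 56 mm. 0.06 to 0.11 kg. Origin: centre of its underside, z up. Starts on the middle stand.
- stand_low: the lowest of three round metal stands fixed to the bench: 96 mm diameter, 30 mm high, flat black rubber top (81 mm disc). Origin: centre of its underside on the bench, z up; the top face is 30 mm above it. The tallest container belongs here.
- stand_mid: the middle-height of three round metal stands fixed to the bench: 96 mm diameter, 62 mm high, flat black rubber top (81 mm disc). Origin: centre of its underside on the bench, z up; the top face is 62 mm above it. The medium container belongs here.
- stand_high: the highest of three round metal stands fixed to the bench: 96 mm diameter, 94 mm high, flat black rubber top (81 mm disc). Origin: centre of its underside on the bench, z up; the top face is 94 mm above it. The shortest container belongs here.
- park_mat: empty square cork mat, 110 x 110 x 3 mm, fixed flat on the bench: a free spot to park one container. Origin: centre of its underside, z up; its top is 3 mm above the origin.
- timer: bystander: white lab timer lying on the bench, 62 x 68 x 20 mm. Origin: centre of its underside.
- dish: bystander: round petri dish with lid, 62 mm diameter, 16 mm high. Origin: centre of its underside.
- marker: bystander: white marker pen with black cap, lying along its y axis, 124 mm long, 11 mm thick. Origin: centre of its underside.

How it is judged:
At the end, for the whole second after the job is handed in: the tall bottle stands on the lowest stand, the medium bottle on the middle stand and the small jar on the highest stand, each upright (within 0.08 rad), its base on the stand's top (within 5 mm in height) and its axis within 14 mm of the stand's centre, at rest and released (horizontal distance between tall_bottle and stand_low below 0.014 m and z of tall_bottle in the frame of stand_low between 0.025 and 0.035 m and angle between each of tall_bottle, medium_bottle, small_jar's own z axis and vertical below 0.08 rad and linear speed of each of tall_bottle, medium_bottle, small_jar below 0.02 m/s and angular speed of each of tall_bottle, medium_bottle, small_jar below 0.2 rad/s and horizontal distance between medium_bottle and stand_mid below 0.014 m and z of medium_bottle in the frame of stand_mid between 0.057 and 0.067 m and horizontal distance between small_jar and stand_high below 0.014 m and z of small_jar in the frame of stand_high between 0.089 and 0.099 m); the robot touches nothing.
It fails at once if the timer, the petri dish or the marker pen is moved by more than 20 mm (distance of any of timer, dish, marker from where it was at the start of the episode above 0.02 m).
It fails at once if a container is tipped over (angle between any of tall_bottle, medium_bottle, small_jar's own z axis and vertical above 0.7 rad).
It fails at once if a container is dropped (out of the fingers and moving faster than 0.6 m/s, a fall of about 2 cm) ((linear speed of tall_bottle above 0.6 m/s and contact force between the fingers and tall_bottle below 0.5 N) or (linear speed of medium_bottle above 0.6 m/s and contact force between the fingers and medium_bottle below 0.5 N) or (linear speed of small_jar above 0.6 m/s and contact force between the fingers and small_jar below 0.5 N)).
It also fails if it takes over 104 s, if anything falls off the work surface, if the arm or the gripper's body presses on something with over 40 N, if the wrist force passes 120 N, or if a joint passes its speed limit or range.

ROBOT

A 6-joint arm with a two-finger parallel gripper is mounted at the origin on a cart in front of the work surface, level with it; the furniture and walls round the work are solid. World frame = base frame: x ahead of the robot, y to its left, z up, the work surface at z = 0. Lengths are in m, angles in rad, forces in N, time in s.
With the tool pointing down it reaches from about 0.325 to 0.925 m from the base axis. Payload 3.1 kg.
Tool frame: the origin (TCP) lies at the very end of the fingers, on their centre line; the grasp point (between the pads) lies 19 mm behind it; z points along the fingers, y is the line along which they close (so a half turn about z gives the same grasp; the last joint's range is limited). The gripper opens to 85 mm and grips with 20 to 120 N. Pads are 22 mm wide; open, the fingers measure 114 mm over their backs; the gripper's body (76 mm by 85 mm) begins 54 mm behind the grasp point. The pads swing forward as they close: fully open they stand 13 mm farther back than shut.
Start: joints at [1.02, 0.217, 1.613, -0, 1.311, -0.112], TCP at [0.266, 0.566, 0.231] pointing down, gripper open.
Joint ranges: [-2.75, 2.75], [-0.78, 2.1], [0.31, 2.55], [-1.13, 4.27], [0.13, 2.63], [-2.58, 2.58]. Speed limits (rad/s): [2.79, 2.79, 3.14, 3.14, 3.14, 3.14].

INTERFACE

Orientations are given as a 3x3 rotation matrix whose columns are the frame's x, y, z axes.
In Python, from rig import monitor, get_image, sign_off gives the robot as it stands.
- The arm moves only by the tool step_arm, never from a script. Its argument "targets" is a list of rows, each a list of 3 entries, a list of its own where there are three numbers: the shift along the world's x, y, z in units of 0.12 m (1.0 is 0.12 m), then the turn, a rotation vector about the world's x, y, z in units of 360 degrees (1.0 is 360 degrees), then the opening, from -1 (shut) to 1 (fully open), so that 0 is half open. In form: [[[x, y, z], [wx, wy, wz], fingers], ...]. A call has exactly 10 rows; each row is the pose to reach, as a shift and turn from the pose commanded when the call began, turning the shorter way round; what a row does not reach only later rows make up. A row lasts 1/8 s, in which the tool goes at most 62.5 mm and 10.7 degrees, less where a joint would pass 70% of its speed; a pose out of reach is approached as far as the arm can. A call with a number of a shift or a turn outside -1 to 1 is refused whole. A call with a gripper value outside its range is refused whole. The fingers move at their own pace and stop on an object; "force" is the grip in N (left out, the last holds). Time passes only in rows, so rows that repeat a pose let the fingers close, or fill a call up. It gives the time, the measured TCP pose, the force, the opening and the grip force at its end, in the units of the state.
- monitor.get_obs(): the state, without advancing time (a new reading comes with each control period).
- get_image(name): name is "side" or "top" or "wrist"; returns a dict with "img" (420x560x3 uint8, red, green, blue), "fov_y" (degrees; the focal length in pixels is half the picture's height over the tangent of half this angle, whatever the lens; pixels are square), "cx", "cy" (the principal point, pixels), "R" (3x3) and "t" (3): a world point X has camera coordinates R X + t; the wrist camera has in their place "tool_from_camera" (4x4, takes a point from camera to tool coordinates, whose origin is the TCP and whose axes are the flange's). Camera axes: x right, y down, z forward; pixel columns grow to the right and rows downward; lengths in m; the calibration is good to about 2 mm. A picture is of the moment at which its call begins: read the wrist's pose just before it. There is no depth.
- sign_off(): hands the job in; it is judged then, once.
The state is a dict: "t": time; "joint_pos": joint angles; "dq": joint speeds; "joint_efforts": joint torques, N m; "eef_pos": TCP position; "orientation": TCP orientation; "wrist_force": force on the tool from outside, world axes, zero at the start; "wrist_torque": the same for the moment, N m; "gripper_width": opening from 0.0 (shut) to 1.0 (fully open); "grip_force": force on a finger pad.
Only numpy, scipy, OpenCV 4.12 (cv2) and the standard library are available. Lean on these libraries where they do the work, as an engineer would, in place of code of your own. Each camera call takes 0.05 s, during which the arm holds its last target. There are 200 camera calls.

## Working session

There is one attempt and no reset: what is moved stays moved. The work goes in short steps, Python scripts to look and compute and a tool call to move; the robot and the scene stay as the last step left them, time stands still between calls to the robot, and variables do not carry over. Pictures are saved under pics/ and viewed, at most 14 in all, crops included, and the job is handed in when it is done.

Besides the shell and the picture viewer there is one more tool, called after "Emit:" as name(argument=value, ...) on one line, values as JSON. step_arm: Moves the arm, as the interface text tells. Its arguments: {"type":"object","properties":{"targets":{"type":"array","items":{"type":"array"}},"force":{"type":"number"}},"required":["targets"]}

```bash
mkdir -p pics && cat > h.py <<'E'
import numpy as np, cv2
from rig import monitor, get_image, sign_off
def cam(n):
    o=monitor.get_obs(); d=get_image(n)
    if n=="wrist":
        T=np.array(d["tool_from_camera"]); Rw=np.array(o["orientation"])@T[:3,:3]; c=np.array(o["orientation"])@T[:3,3]+o["eef_pos"]
    else:
        R=np.array(d["R"]); Rw=R.T; c=-R.T@np.array(d["t"])
    f=d["img"].shape[0]/2/np.tan(np.radians(d["fov_y"])/2)
    return dict(img=d["img"],Rw=Rw,c=c,f=f,cx=d["cx"],cy=d["cy"])
def px(k,u,v,z):
    r=k["Rw"]@np.array([(u-k["cx"])/k["f"],(v-k["cy"])/k["f"],1]); return k["c"]+r*(z-k["c"][2])/r[2]
def proj(k,X):
    p=k["Rw"].T@(np.array(X)-k["c"]); return p[:2]/p[2]*k["f"]+[k["cx"],k["cy"]]
def save(k,n): cv2.imwrite(f"pics/{n}.png",k["img"][:,:,::-1])
E
python3 - <<'E'
from h import *
import pickle
K={n:cam(n) for n in("side","top")}
for n in K: save(K[n],n+"1"); print(n,K[n]["c"].round(3),K[n]["f"],K[n]["cx"],K[n]["cy"],K[n]["Rw"].round(3).tolist())
pickle.dump(K,open("k1.pkl","wb"))
o=monitor.get_obs();print(o)
E
```

```text
side [ 0.434 -1.262  0.591] 464.3450833826575 277.1971831097377 202.29233403468567 [[0.99, -0.034, 0.139], [-0.142, -0.375, 0.916], [0.021, -0.926, -0.376]]
top [0.488 0.007 1.377] 454.80014002388435 281.8660759679966 212.86403584682927 [[-0.019, -0.994, 0.104], [-1.0, 0.019, -0.002], [0.0, -0.104, -0.995]]
{'t': 0.1, 'joint_pos': array([ 1.01982732e+00,  2.17672432e-01,  1.61478384e+00, -3.21942017e-05,
        1.31132841e+00, -1.12204200e-01]), 'dq': array([-0.0029285 , -0.0027249 , -0.00267025,  0.00131202, -0.00069552,
       -0.00034196]), 'joint_efforts': array([-6.78289689e-04, -3.98069036e+01, -3.04969847e+01, -1.75504038e-04,
        4.17300384e-03,  1.69152509e-05]), 'eef_pos': array([0.26511194, 0.56516366, 0.23009746]), 'orientation': array([[-9.05280492e-01,  4.24812869e-01, -1.12104371e-03],
       [ 4.24814294e-01,  9.05278558e-01, -1.88393678e-03],
       [ 2.14536244e-04, -2.18172660e-03, -9.99997597e-01]]), 'wrist_force': array([ 0.10645048, -0.10916123,  0.76487929]), 'wrist_torque': array([-0.00615267,  0.00893718,  0.00137666]), 'grip_force': 0.0, 'gripper_width': 0.9971331851448554}
```

View pics/top1.png

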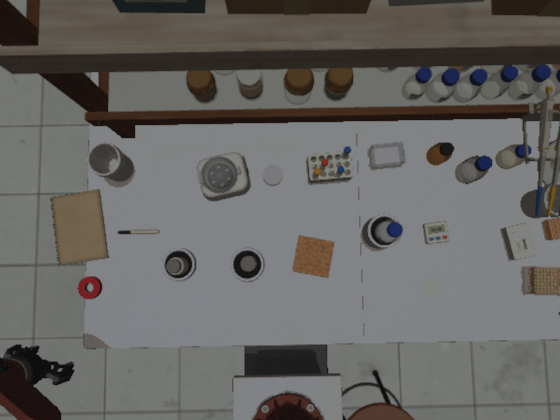

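View pics/side1.png

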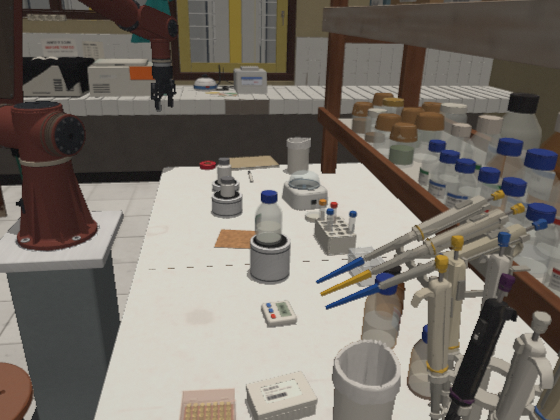

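The top view shows the high stand with the tall bottle at (382,232), the mid stand with the jar at (248,265), the low stand with the medium bottle at (180,265), and the mat at (314,257). The dish is at (272,175), the marker at (138,232) and the timer at (436,232).

```bash
python3 - <<'E'
from h import *
import pickle
K=pickle.load(open("k1.pkl","rb"));k=K["top"];img=k["img"]
out=[]
for n,(u,v),h in(("low",(180,265),.03),("mid",(248,265),.062),("high",(382,232),.094)):
    c=img[v-28:v+28,u-28:u+28]; g=c.max(2); 
    m=(g<70).astype(np.uint8)
    cs,_=cv2.findContours(m,cv2.RETR_EXTERNAL,cv2.CHAIN_APPROX_NONE); p=max(cs,key=cv2.contourArea)
    (a,b),r=cv2.minEnclosingCircle(cv2.convexHull(p)); 
    P=px(k,a+u-28,b+v-28,h); print(n,a+u-28,b+v-28,r,"exp r",.0405*k["f"]/(1.377-h),P.round(4))
    B=cv2.resize(c[:,:,::-1],None,fx=5,fy=5); cv2.circle(B,(int(a*5+2.5),int(b*5+2.5)),int(r*5),(0,0,255),1); out.append(B[:, :265])
cv2.imwrite("pics/crop1.png",np.hstack(out))
hsv=cv2.cvtColor(img,cv2.COLOR_RGB2HSV)
m=cv2.inRange(hsv[240:280,285:340],(5,90,80),(25,255,255));M=cv2.moments(m,True);print("mat",px(k,285+M["m10"]/M["m00"],240+M["m01"]/M["m00"],.003).round(4))
for n,p in(("dish",(272,175)),("marker",(138,232)),("timer",(436,232))):print(n,px(k,*p,.01).round(3))
E
```

```text
low 178.10869598388672 264.21739196777344 13.563732147216797 exp r 13.674391737911892 [0.4831 0.3125 0.03  ]
mid 246.64391136169434 264.0498161315918 13.757759094238281 exp r 14.00715260149606 [0.4799 0.1084 0.062 ]
high 383.99769592285156 230.61520767211914 13.970465660095215 exp r 14.356512604027529 [ 0.5665 -0.283   0.094 ]
mat [ 0.4969 -0.0875  0.003 ]
dish [0.748 0.032 0.01 ]
marker [0.582 0.438 0.01 ]
timer [ 0.564 -0.458  0.01 ]
```

View pics/crop1.png

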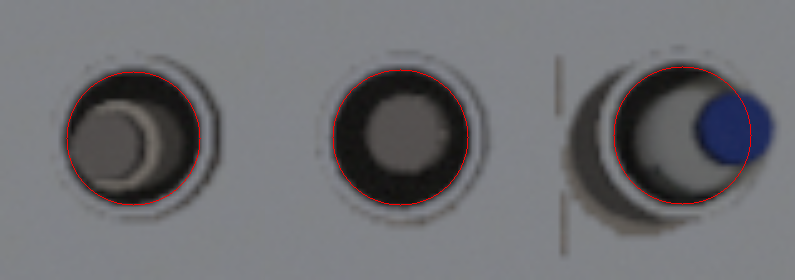

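The crop shows the rubber discs fitted well. The cap centres are at about (173.6,265.6) for the medium bottle, (247.7,262.9) for the jar and (394.7,229.1) for the tall bottle.

```bash
python3 - <<'E'
from h import *
import pickle
K=pickle.load(open("k1.pkl","rb"));k=K["top"]
for n,p,z in(("med",(173.6,265.6),.118),("jar",(247.7,262.9),.118),("tall",(394.7,229.1),.214)):print(n,px(k,*p,z).round(4))
E
```

```text
med [0.4798 0.3049 0.118 ]
jar [0.4833 0.1012 0.118 ]
tall [ 0.5625 -0.2834  0.214 ]
```

Emit:
step_arm(targets=[[[0.2,-0.25,0.1],[0,0,0.02],1],[[0.3,-0.5,0.1],[0,0,0.04],1],[[0.4,-0.75,0.1],[0,0,0.06],1],[[0.5,-1,0.1],[0,0,0.07],1],[[0.6,-1,0.1],[0,0,0.07],1],[[0.7,-1,0.1],[0,0,0.07],1],[[0.8,-1,0.1],[0,0,0.07],1],[[0.9,-1,0.1],[0,0,0.07],1],[[0.9,-1,0.1],[0,0,0.07],1],[[0.9,-1,0.1],[0,0,0.07],1]], force=40)

```text
t: 1.35
eef_pos: [0.3733, 0.4459, 0.2431]
orientation: [[-1.0, -0.001, -0.001], [-0.001, 1.0, -0.0], [0.001, -0.0, -1.0]]
wrist_force: [-0.3, -0.0, -0.1]
gripper_width: 0.999
grip_force: 0.0
```

Emit:
step_arm(targets=[[[0.1,-0.2,0],[0,0,0],1],[[0.2,-0.4,0],[0,0,0],1],[[0.3,-0.6,0],[0,0,0],1],[[0.4,-0.8,0],[0,0,0],1],[[0.5,-1,0],[0,0,0],1],[[0.6,-1,0],[0,0,0],1],[[0.7,-1,0],[0,0,0],1],[[0.8,-1,0],[0,0,0],1],[[0.9,-1,0],[0,0,0],1],[[0.9,-1,0],[0,0,0],1]])

```text
t: 2.6
eef_pos: [0.4823, 0.3261, 0.2431]
orientation: [[-1.0, -0.001, -0.0], [-0.001, 1.0, -0.0], [0.0, -0.0, -1.0]]
wrist_force: [-0.1, 0.1, -0.0]
gripper_width: 0.997
grip_force: 0.0
```

Emit:
step_arm(targets=[[[0,-0.2,0],[0,0,0],1],[[0,-0.4,0],[0,0,0],1],[[0,-0.6,0],[0,0,0],1],[[0,-0.8,0],[0,0,0],1],[[0,-0.9,0],[0,0,0],1],[[0,-1,0],[0,0,0],1],[[0,-1,0],[0,0,0],1],[[0,-1,0],[0,0,0],1],[[0,-1,0],[0,0,0],1],[[0,-1,0],[0,0,0],1]])

```text
t: 3.85
eef_pos: [0.4815, 0.2062, 0.2433]
orientation: [[-1.0, -0.002, -0.0], [-0.002, 1.0, 0.0], [0.0, 0.0, -1.0]]
wrist_force: [0.8, -0.2, -0.3]
gripper_width: 1.002
grip_force: 0.0
```

```bash
python3 - <<'E'
from h import *
import pickle
k=cam("wrist"); pickle.dump(k,open("w1.pkl","wb")); o=monitor.get_obs(); print(o["eef_pos"],o["joint_pos"].round(3),k["c"])
for p,z in(((.4833,.1012),.118),((.48,.1084),.062),((.4798,.3049),.118)): print(proj(k,(*p,z)))
save(k,"w1")
E
```

```text
[0.48149203 0.20610762 0.24327579] [ 0.27  -0.01   1.838  0.     1.314 -1.302] [0.4031691  0.20634581 0.38689822]
[142.09632605 200.32665347]
[172.13433466 178.89320416]
[413.34126111 196.14053029]
```

View pics/w1.png

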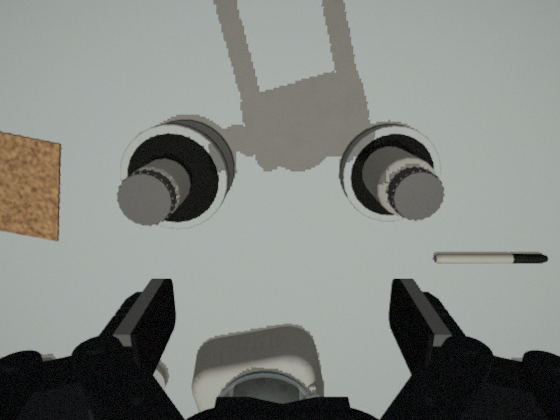

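The wrist view shows the jar cap at (145,197), the medium cap at (417,195), the mid disc at about (175,178) and the low disc at about (391,175).

```bash
python3 - <<'E'
from h import *
import pickle
k=pickle.load(open("w1.pkl","rb"));img=k["img"]
for n,x0,x1,h in(("mid",105,240,.062),("low",330,450,.03)):
    c=img[110:235,x0:x1]
    m=(c.max(2)<45).astype(np.uint8)
    m=cv2.morphologyEx(m,cv2.MORPH_OPEN,np.ones((3,3),np.uint8))
    cs,_=cv2.findContours(m,cv2.RETR_EXTERNAL,cv2.CHAIN_APPROX_NONE); p=max(cs,key=cv2.contourArea)
    (a,b),r=cv2.minEnclosingCircle(p); print(n,a+x0,b+110,r,.0405*k["f"]/(.387-h),px(k,a+x0,b+110,h).round(4))
for n,u,v in(("jar",145,197),("med",417,195)):print(n,px(k,u,v,.118).round(4))
E
```

```text
mid 173.01839447021484 177.01170349121094 46.119407653808594 46.459405140230366 [0.4783 0.1093 0.062 ]
low 392.5076332092285 174.67557525634766 41.942588806152344 42.29497666827695 [0.4831 0.3144 0.03  ]
jar [0.4807 0.1037 0.118 ]
med [0.4789 0.3075 0.118 ]
```

Emit:
step_arm(targets=[[[0,-0.2,0],[0,0,0],1],[[0,-0.4,0],[0,0,0],1],[[0,-0.6,0],[0,0,0],1],[[0,-0.8,0],[0,0,0],1],[[0,-0.86,0],[0,0,0],1],[[0,-0.86,-0.1],[0,0,0],1],[[0,-0.86,-0.2],[0,0,0],1],[[0,-0.86,-0.3],[0,0,0],1],[[0,-0.86,-0.4],[0,0,0],1],[[0,-0.86,-0.5],[0,0,0],1]])

```text
t: 5.15
eef_pos: [0.4813, 0.1028, 0.1822]
orientation: [[-1.0, -0.001, -0.001], [-0.001, 1.0, -0.0], [0.001, -0.0, -1.0]]
wrist_force: [0.1, -0.1, 0.9]
gripper_width: 1.0
grip_force: 0.0
```

Emit:
step_arm(targets=[[[0,0,-0.1],[0,0,0],1],[[0,0,-0.2],[0,0,0],1],[[0,0,-0.3],[0,0,0],1],[[0,0,-0.4],[0,0,0],1],[[0,0,-0.5],[0,0,0],1],[[0,0,-0.6],[0,0,0],1],[[0,0,-0.7],[0,0,0],1],[[0,0,-0.8],[0,0,0],1],[[0,0,-0.9],[0,0,0],1],[[0,0,-0.95],[0,0,0],1]])

```text
t: 6.4
eef_pos: [0.481, 0.1026, 0.0682]
orientation: [[-1.0, -0.001, -0.001], [-0.001, 1.0, -0.0], [0.001, -0.0, -1.0]]
wrist_force: [0.3, -0.6, 0.7]
gripper_width: 0.997
grip_force: 0.0
```

Emit:
step_arm(targets=[[[0,0,0],[0,0,0],0.4],[[0,0,0],[0,0,0],0.3],[[0,0,0],[0,0,0],0.2],[[0,0,0],[0,0,0],0.1],[[0,0,0],[0,0,0],0],[[0,0,0],[0,0,0],-0.2],[[0,0,0],[0,0,0],-1],[[0,0,0],[0,0,0],-1],[[0,0,0],[0,0,0],-1],[[0,0,0],[0,0,0],-1]], force=30)

```text
t: 7.65
eef_pos: [0.4819, 0.1027, 0.0699]
orientation: [[-1.0, -0.001, 0.001], [-0.001, 1.0, 0.0], [-0.001, 0.0, -1.0]]
wrist_force: [-1.1, 0.1, 5.4]
gripper_width: 0.505
grip_force: 30.2
```

Emit:
step_arm(targets=[[[0,0,0.1],[0,0,0],-1],[[0,0,0.2],[0,0,0],-1],[[0,0,0.3],[0,0,0],-1],[[0,-0.1,0.3],[0,0,0],-1],[[0,-0.25,0.3],[0,0,0],-1],[[0,-0.4,0.3],[0,0,0],-1],[[0.1,-0.55,0.3],[0,0,0],-1],[[0.12,-0.7,0.3],[0,0,0],-1],[[0.12,-0.85,0.3],[0,0,0],-1],[[0.12,-1,0.3],[0,0,0],-1]])

```text
t: 8.9
eef_pos: [0.4957, -0.0187, 0.1051]
orientation: [[-1.0, -0.001, -0.0], [-0.001, 1.0, 0.0], [0.0, 0.0, -1.0]]
wrist_force: [-0.9, 0.7, -1.8]
gripper_width: 0.498
grip_force: 30.8
```

Emit:
step_arm(targets=[[[0,-0.15,0],[0,0,0],-1],[[0,-0.3,0],[0,0,0],-1],[[0,-0.45,0],[0,0,0],-1],[[0,-0.55,0],[0,0,0],-1],[[0,-0.59,0],[0,0,0],-1],[[0,-0.59,-0.1],[0,0,0],-1],[[0,-0.59,-0.25],[0,0,0],-1],[[0,-0.59,-0.4],[0,0,0],-1],[[0,-0.59,-0.5],[0,0,0],-1],[[0,-0.59,-0.6],[0,0,0],-1]])

```text
t: 10.15
eef_pos: [0.4956, -0.0879, 0.032]
orientation: [[-1.0, -0.001, -0.001], [-0.001, 1.0, 0.0], [0.001, 0.0, -1.0]]
wrist_force: [0.3, 0.1, -0.9]
gripper_width: 0.505
grip_force: 30.8
```

Emit:
step_arm(targets=[[[0,0,-0.04],[0,0,0],-1],[[0,0,-0.08],[0,0,0],-1],[[0,0,-0.11],[0,0,0],-1],[[0,0,-0.13],[0,0,0],-1],[[0,0,-0.145],[0,0,0],-1],[[0,0,-0.155],[0,0,0],-1],[[0,0,-0.165],[0,0,0],-1],[[0,0,-0.175],[0,0,0],-1],[[0,0,-0.18],[0,0,0],-1],[[0,0,-0.18],[0,0,0],-1]])

```text
t: 11.4
eef_pos: [0.4959, -0.0882, 0.0117]
orientation: [[-1.0, -0.001, -0.0], [-0.001, 1.0, 0.0], [0.0, 0.0, -1.0]]
wrist_force: [-0.2, -1.2, -0.7]
gripper_width: 0.504
grip_force: 30.8
```

Emit:
step_arm(targets=[[[0,0,-0.01],[0,0,0],-1],[[0,0,-0.015],[0,0,0],-1],[[0,0,-0.015],[0,0,0],0.05],[[0,0,-0.015],[0,0,0],0.1],[[0,0,-0.015],[0,0,0],0.3],[[0,0,-0.015],[0,0,0],0.6],[[0,0,-0.015],[0,0,0],0.8],[[0,0,0],[0,0,0],1],[[0,0,0.1],[0,0,0],1],[[0,0,0.3],[0,0,0],1]])

```text
t: 12.65
eef_pos: [0.495, -0.0879, 0.0478]
orientation: [[-1.0, -0.001, -0.002], [-0.001, 1.0, 0.001], [0.002, 0.001, -1.0]]
wrist_force: [1.3, -0.4, 0.2]
gripper_width: 0.998
grip_force: 0.0
```

Emit:
step_arm(targets=[[[0,0,0.2],[0,0,0],1],[[0,0,0.4],[0,0,0],1],[[0,0,0.6],[0,0,0],1],[[0,0,0.8],[0,0,0],1],[[0,0.2,1],[0,0,0],1],[[0,0.4,1],[0,0,0],1],[[0,0.6,1],[0,0,0],1],[[0,0.8,1],[0,0,0],1],[[0,1,1],[0,0,0],1],[[0,1,1],[0,0,0],1]])

```text
t: 13.9
eef_pos: [0.496, 0.0329, 0.1685]
orientation: [[-1.0, -0.003, 0.001], [-0.003, 1.0, 0.0], [-0.001, 0.0, -1.0]]
wrist_force: [-0.5, -0.0, -1.2]
gripper_width: 0.999
grip_force: 0.0
```

```bash
python3 - <<'E'
from h import *
k=cam("top");c=k["img"][200:300,140:440];cv2.imwrite("pics/t2.png",cv2.resize(c[:,:,::-1],None,fx=2.6,fy=2.6))
E
```

```text
(no output)
```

View pics/t2.png

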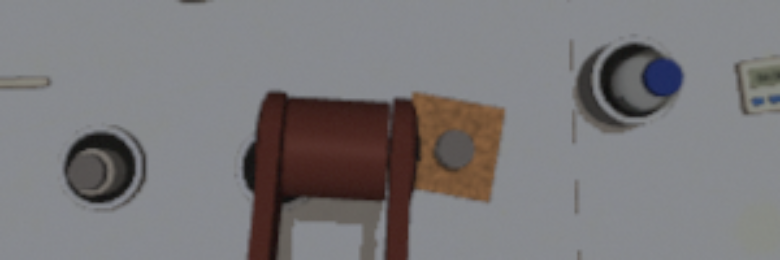

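The jar stands on the mat at crop (455,150), upright. Next is the medium bottle.

Emit:
step_arm(targets=[[[-0.1,0.2,0],[0,0,0],1],[[-0.14,0.4,0],[0,0,0],1],[[-0.14,0.6,0],[0,0,0],1],[[-0.14,0.8,0],[0,0,0],1],[[-0.14,1,0],[0,0,0],1],[[-0.14,1,0],[0,0,0],1],[[-0.14,1,0],[0,0,0],1],[[-0.14,1,0],[0,0,0],1],[[-0.14,1,0],[0,0,0],1],[[-0.14,1,0],[0,0,0],1]])

```text
t: 15.2
eef_pos: [0.4792, 0.1514, 0.1677]
orientation: [[-1.0, -0.0, -0.0], [-0.0, 1.0, -0.0], [0.0, -0.0, -1.0]]
wrist_force: [0.9, 0.9, 0.3]
gripper_width: 1.003
grip_force: 0.0
```

Emit:
step_arm(targets=[[[0,0.2,0],[0,0,0],1],[[0,0.4,0],[0,0,0],1],[[0,0.6,0],[0,0,0],1],[[0,0.8,0],[0,0,0],1],[[0,1,0],[0,0,0],1],[[0,1,0],[0,0,0],1],[[0,1,0],[0,0,0],1],[[0,1,0],[0,0,0],1],[[0,1,0],[0,0,0],1],[[0,1,0],[0,0,0],1]])

```text
t: 16.45
eef_pos: [0.4792, 0.2714, 0.1677]
orientation: [[-1.0, -0.0, 0.0], [-0.0, 1.0, -0.0], [-0.0, -0.0, -1.0]]
wrist_force: [0.1, 0.1, 0.6]
gripper_width: 0.998
grip_force: 0.0
```

Emit:
step_arm(targets=[[[0,0.15,0],[0,0,0],1],[[0,0.275,0],[0,0,0],1],[[0,0.275,0],[0,0,0],1],[[0,0.275,-0.15],[0,0,0],1],[[0,0.275,-0.3],[0,0,0],1],[[0,0.275,-0.45],[0,0,0],1],[[0,0.275,-0.6],[0,0,0],1],[[0,0.275,-0.75],[0,0,0],1],[[0,0.275,-0.85],[0,0,0],1],[[0,0.275,-0.94],[0,0,0],1]])

```text
t: 17.7
eef_pos: [0.4792, 0.3048, 0.0541]
orientation: [[-1.0, -0.001, 0.0], [-0.001, 1.0, 0.0], [-0.0, 0.0, -1.0]]
wrist_force: [-0.2, -0.4, -0.9]
gripper_width: 0.999
grip_force: 0.0
```

Emit:
step_arm(targets=[[[0,0,0],[0,0,0],0.5],[[0,0,0],[0,0,0],0.4],[[0,0,0],[0,0,0],0.3],[[0,0,0],[0,0,0],0.2],[[0,0,0],[0,0,0],0.1],[[0,0,0],[0,0,0],-0.1],[[0,0,0],[0,0,0],-1],[[0,0,0],[0,0,0],-1],[[0,0,0],[0,0,0],-1],[[0,0,0],[0,0,0],-1]])

```text
t: 18.95
eef_pos: [0.48, 0.3053, 0.0559]
orientation: [[-1.0, -0.001, 0.002], [-0.001, 1.0, 0.001], [-0.002, 0.001, -1.0]]
wrist_force: [-0.7, 1.0, 5.6]
gripper_width: 0.571
grip_force: 31.9
```

Emit:
step_arm(targets=[[[0,0,0.1],[0,0,0],-1],[[0,0,0.25],[0,0,0],-1],[[0,0,0.4],[0,0,0],-1],[[0,0,0.5],[0,0,0],-1],[[0,-0.15,0.5],[0,0,0],-1],[[0,-0.3,0.5],[0,0,0],-1],[[0,-0.5,0.5],[0,0,0],-1],[[0,-0.65,0.5],[0,0,0],-1],[[0,-0.8,0.5],[0,0,0],-1],[[0,-1,0.5],[0,0,0],-1]])

```text
t: 20.2
eef_pos: [0.479, 0.1836, 0.1147]
orientation: [[-1.0, -0.001, -0.0], [-0.001, 1.0, 0.0], [0.0, 0.0, -1.0]]
wrist_force: [0.4, 0.3, -1.0]
gripper_width: 0.575
grip_force: 31.3
```

Emit:
step_arm(targets=[[[0,-0.15,0],[0,0,0],-1],[[0,-0.3,0],[0,0,0],-1],[[0,-0.45,0],[0,0,0],-1],[[0,-0.6,0],[0,0,0],-1],[[0,-0.635,0],[0,0,0],-1],[[0,-0.635,0],[0,0,0],-1],[[0,-0.635,-0.05],[0,0,0],-1],[[0,-0.635,-0.1],[0,0,0],-1],[[0,-0.635,-0.15],[0,0,0],-1],[[0,-0.635,-0.18],[0,0,0],-1]])

```text
t: 21.45
eef_pos: [0.4786, 0.1088, 0.0925]
orientation: [[-1.0, -0.001, -0.001], [-0.001, 1.0, -0.0], [0.001, -0.0, -1.0]]
wrist_force: [0.5, -0.4, -1.5]
gripper_width: 0.573
grip_force: 31.4
```

Emit:
step_arm(targets=[[[0,0,-0.01],[0,0,0],-1],[[0,0,-0.02],[0,0,0],-1],[[0,0,-0.03],[0,0,0],-1],[[0,0,-0.035],[0,0,0],-1],[[0,0,-0.04],[0,0,0],-1],[[0,0,-0.04],[0,0,0],-1],[[0,0,-0.04],[0,0,0],0.18],[[0,0,-0.04],[0,0,0],0.25],[[0,0,-0.04],[0,0,0],0.6],[[0,0,-0.04],[0,0,0],1]])

```text
t: 22.7
eef_pos: [0.4792, 0.1086, 0.0886]
orientation: [[-1.0, -0.001, 0.0], [-0.001, 1.0, 0.0], [-0.0, 0.0, -1.0]]
wrist_force: [-0.1, 0.5, -0.2]
gripper_width: 0.977
grip_force: 0.0
```

Emit:
step_arm(targets=[[[0,0,0],[0,0,0],1],[[0,0,0.1],[0,0,0],1],[[0,0,0.25],[0,0,0],1],[[0,0,0.4],[0,0,0],1],[[0,0,0.6],[0,0,0],1],[[0,0,0.8],[0,0,0],1],[[0,-0.1,1],[0,0,0],1],[[0,-0.2,1],[0,0,0],1],[[0,-0.4,1],[0,0,0],1],[[0,-0.6,1],[0,0,0],1]])

```text
t: 23.95
eef_pos: [0.4783, 0.0358, 0.2075]
orientation: [[-1.0, -0.001, -0.002], [-0.001, 1.0, 0.0], [0.002, 0.0, -1.0]]
wrist_force: [-0.5, -0.6, 0.1]
gripper_width: 1.001
grip_force: 0.0
```

Emit:
step_arm(targets=[[[0,-0.1,0.1],[0,0,-0.025],1],[[-0.05,-0.2,0.2],[0,0,-0.05],1],[[-0.1,-0.3,0.3],[0,0,-0.075],1],[[-0.15,-0.4,0.4],[0,0,-0.1],1],[[-0.2,-0.5,0.5],[0,0,-0.125],1],[[-0.25,-0.6,0.5],[0,0,-0.15],1],[[-0.3,-0.7,0.5],[0,0,-0.175],1],[[-0.35,-0.8,0.5],[0,0,-0.2],1],[[-0.4,-0.8,0.5],[0,0,-0.225],1],[[-0.48,-0.8,0.5],[0,0,-0.25],1]])

```text
t: 25.2
eef_pos: [0.4206, -0.0597, 0.2672]
orientation: [[0.005, 1.0, -0.002], [1.0, -0.005, 0.001], [0.001, -0.002, -1.0]]
wrist_force: [0.4, -0.2, 0.2]
gripper_width: 1.001
grip_force: 0.0
```

Emit:
step_arm(targets=[[[0,-0.1,0],[0,0,-0.025],1],[[0,-0.2,0],[0,0,-0.05],1],[[0,-0.3,0],[0,0,-0.075],1],[[0,-0.4,0],[0,0,-0.1],1],[[0,-0.5,0],[0,0,-0.125],1],[[0,-0.6,0],[0,0,-0.15],1],[[0,-0.7,0],[0,0,-0.175],1],[[0,-0.75,0],[0,0,-0.2],1],[[0,-0.75,0],[0,0,-0.225],1],[[0,-0.75,0],[0,0,-0.25],1]])

```text
t: 26.45
eef_pos: [0.4207, -0.1495, 0.2672]
orientation: [[1.0, -0.005, -0.002], [-0.005, -1.0, 0.001], [-0.002, -0.001, -1.0]]
wrist_force: [-0.2, -0.2, -0.6]
gripper_width: 1.0
grip_force: 0.0
```

```bash
python3 - <<'E'
from h import *
from scipy.spatial.transform import Rotation as R
import pickle
k=cam("wrist"); pickle.dump(k,open("w2.pkl","wb")); o=monitor.get_obs(); print(o["eef_pos"],o["joint_pos"].round(3),k["c"])
for p,z in(((.5625,-.2834),.214),((.5665,-.283),.094)): print(proj(k,(*p,z)))
save(k,"w2")
a=np.radians(-26.7); Rz=R.from_euler('z',a)
z=Rz.apply([np.sin(np.radians(70)),0,-np.cos(np.radians(70))]); y=Rz.apply([0,-1,0]); x=np.cross(y,z)
G=R.from_matrix(np.c_[x,y,z]); rv=(G*R.from_matrix(o["orientation"]).inv()).as_rotvec()
print(x,y,z,"turn",rv/2/np.pi)
E
```

```text
[ 0.42069063 -0.1494705   0.26720498] [-0.499 -0.208  1.972 -0.     1.38   1.08 ] [ 0.50075993 -0.14974549  0.41065598]
[578.89945414 -59.2199779 ]
[458.82442955  -5.89327409]
[ 0.30555101 -0.15367615  0.93969262] [-0.449319   -0.89337139  0.        ] [ 0.8394945  -0.42222175 -0.34202014] turn [-0.04623087 -0.19076221 -0.06359258]
```

View pics/w2.png

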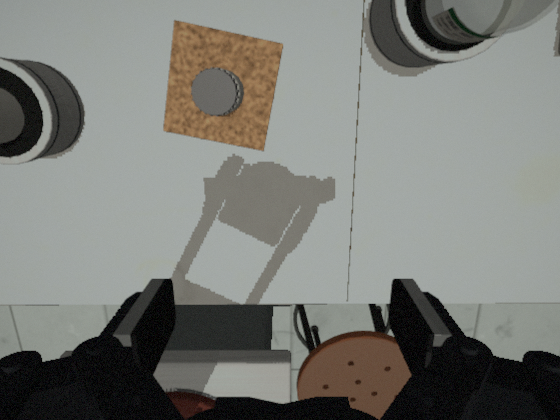

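The bottle is only partly in view at the top right, so I rely on the top-camera fix. The jar cap on the mat is at (214,91).

Emit:
step_arm(targets=[[[0.05,-0.05,0],[-0.0046,-0.0191,-0.0064],1],[[0.1,-0.1,0],[-0.0092,-0.0382,-0.0127],1],[[0.15,-0.2,0],[-0.0139,-0.0572,-0.0191],1],[[0.2,-0.25,0],[-0.0185,-0.0763,-0.0254],1],[[0.25,-0.3,-0.1],[-0.0231,-0.0954,-0.0318],1],[[0.3,-0.4,-0.2],[-0.0277,-0.1145,-0.0382],1],[[0.35,-0.45,-0.3],[-0.0324,-0.1335,-0.0445],1],[[0.4,-0.5,-0.35],[-0.037,-0.1526,-0.0509],1],[[0.45,-0.55,-0.4],[-0.0416,-0.1717,-0.0572],1],[[0.5,-0.6,-0.45],[-0.0462,-0.1908,-0.0636],1]])

```text
t: 27.75
eef_pos: [0.4916, -0.1974, 0.2283]
orientation: [[0.478, -0.323, 0.817], [-0.149, -0.946, -0.287], [0.866, 0.016, -0.5]]
wrist_force: [1.0, 1.1, 1.3]
gripper_width: 0.999
grip_force: 0.0
```

```bash
python3 - <<'E'
from h import *
import pickle
k=cam("wrist"); pickle.dump(k,open("w3.pkl","wb")); o=monitor.get_obs(); print(o["eef_pos"],o["joint_pos"].round(3),o["orientation"].round(3).tolist(),k["c"])
for z in(.094,.162,.214): print(proj(k,(.5625,-.2834,z)))
save(k,"w3")
E
```

```text
[ 0.49155875 -0.19696061  0.22710968] [-0.69  -0.462  2.534  1.408  0.308 -0.027] [[0.478, -0.323, 0.817], [-0.151, -0.946, -0.286], [0.865, 0.014, -0.501]] [ 0.41364555 -0.1678554   0.36909848]
[346.80975969 269.0620903 ]
[360.31713994 218.21431023]
[374.56158684 164.59188385]
```

View pics/w3.png

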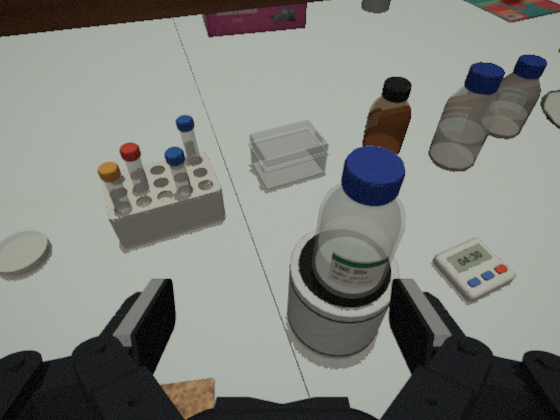

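The wrist view shows the tall bottle standing upright, with its cap at (374,175) where projected. The fold of the elbow limits the tilt (q3 is at its limit), so I'll fit a small kinematic model and pick a reachable approach azimuth.

```bash
cat > ik.py <<'E'
import numpy as np
from scipy.spatial.transform import Rotation as R
from scipy.optimize import least_squares
LO=np.array([-2.75,-.78,.31,-1.13,.13,-2.58]);HI=np.array([2.75,2.1,2.55,4.27,2.63,2.58])
P0=[.448,.541,.228,.295,.07]
def fk(q,P=P0):
    L1,L2,h,T,e=P
    Rz=R.from_euler('z',q[0]); w=Rz.apply([L1*np.sin(q[1])+L2*np.sin(q[1]+q[2]),e,h+L1*np.cos(q[1])+L2*np.cos(q[1]+q[2])])
    r=Rz*R.from_euler('y',q[1]+q[2])*R.from_euler('z',q[3])*R.from_euler('y',q[4])*R.from_euler('z',q[5]+C)
    return w+T*r.as_matrix()[:,2],r
C=np.pi/2
def err(q,p,r,P=P0):
    a,b=fk(q,P); return np.r_[(a-p)*5,(r*b.inv()).as_rotvec()]
def ik(p,r,q0,P=P0):
    s=least_squares(err,np.clip(q0,LO+.01,HI-.01),bounds=(LO,HI),args=(p,r,P)); return s.x,abs(s.fun).max()
def tool(phi,th):
    a=R.from_euler('z',phi,degrees=True); t=np.radians(th)
    z=a.apply([np.sin(t),0,-np.cos(t)]); y=a.apply([0,-1,0]); return R.from_matrix(np.c_[np.cross(y,z),y,z])
E
python3 - <<'E'
import ik; from ik import *
D=[([1.01983,.21767,1.61478,0,1.31133,-.1122],[.26511,.56516,.2301],[[-.9053,.4248,-.0011],[.4248,.9053,-.0019],[0,-.002,-1]]),
([.27,-.01,1.838,0,1.314,-1.302],[.48149,.20611,.24328],[[-1,-.002,0],[-.002,1,0],[0,0,-1]]),
([-.499,-.208,1.972,0,1.38,1.08],[.42069,-.14947,.2672],[[1,-.005,-.002],[-.005,-1,.001],[-.002,-.001,-1]]),
([-.69,-.462,2.534,1.408,.308,-.027],[.49156,-.19696,.22711],[[.478,-.323,.817],[-.151,-.946,-.286],[.865,.014,-.501]])]
for c in(0,np.pi/2,np.pi,-np.pi/2):
    ik.C=c; print(c,[round(float((R.from_matrix(r)*fk(q)[1].inv()).magnitude()),3) for q,p,r in D])
    if max((R.from_matrix(r)*fk(q)[1].inv()).magnitude() for q,p,r in D)<.2: best=c
ik.C=best
s=least_squares(lambda P:np.concatenate([fk(q,P)[0]-p for q,p,r in D]),P0);print(s.x.round(4),abs(s.fun).max())
P=s.x; np.save("P.npy",np.r_[P,best])
for th in(60,70):
  for phi in(-40,-19,0,15):
    r=tool(phi,th); d=np.array([np.cos(np.radians(phi)),np.sin(np.radians(phi)),0]); q=D[3][0]
    for n,b,g in(("high",(.563,-.283),.134),("low",(.483,.3135),.070)):
      for back in(.085,0):
        p=np.array([*b,g])+.026*r.as_matrix()[:,2]-back*d
        best=min((ik_ for ik_ in [ik.ik(p,r,np.r_[np.arctan2(b[1],b[0])-.2,0,2.3,a,.5,c],P) for a in(0,1.5,3,4) for c in(-1.5,0,1.5)]),key=lambda x:x[1]+ .0*x[0][3])
        print(th,phi,n,back,best[0].round(2),round(best[1],4))
E
```

```text
0 [0.0, 0.001, 0.003, 0.001]
1.5707963267948966 [0.0, 0.001, 0.003, 0.001]
3.141592653589793 [0.0, 0.001, 0.003, 0.001]
-1.5707963267948966 [0.0, 0.001, 0.003, 0.001]
[0.4597 0.541  0.2175 0.2944 0.0708] 0.005557741161452856Traceback (most recent call last):
  File "<stdin>", line 18, in <module>
AttributeError: 'function' object has no attribute 'ik'
```

```bash
python3 - <<'E'
from ik import *
P=np.load("P.npy")[:5]
for th in(60,70):
  for phi in(-19,0,15):
    r=tool(phi,th); d=np.array([np.cos(np.radians(phi)),np.sin(np.radians(phi)),0])
    for n,b,g in(("high",(.563,-.283),.134),("mid-way",(.45,0.),.26),("low",(.483,.3135),.070)):
      for back in(.085,0):
        p=np.array([*b,g])+.026*r.as_matrix()[:,2]-back*d
        S=[s for s in (ik(p,r,np.r_[np.arctan2(b[1],b[0])-.2,0,2.3,a,.5,c],P) for a in(0,3) for c in(-1.5,1.5)) if s[1]<.01]
        print(th,phi,n,back,*{tuple(s[0].round(1)) for s in S})
E
```

```text
60 -19 high 0.085 (np.float64(-0.8), np.float64(-0.1), np.float64(2.5), np.float64(2.1), np.float64(0.5), np.float64(-0.9))
60 -19 high 0 (np.float64(-0.7), np.float64(0.1), np.float64(2.3), np.float64(2.3), np.float64(0.4), np.float64(-0.9))
60 -19 mid-way 0.085
60 -19 mid-way 0
60 -19 low 0.085
60 -19 low 0
60 0 high 0.085 (np.float64(-1.0), np.float64(0.0), np.float64(2.4), np.float64(1.6), np.float64(0.8), np.float64(-0.7))
60 0 high 0 (np.float64(-0.9), np.float64(0.2), np.float64(2.3), np.float64(1.7), np.float64(0.7), np.float64(-0.7))
60 0 mid-way 0.085
60 0 mid-way 0
60 0 low 0.085
60 0 low 0 (np.float64(0.7), np.float64(0.2), np.float64(2.3), np.float64(4.2), np.float64(0.7), np.float64(-2.1))
60 15 high 0.085 (np.float64(-1.1), np.float64(0.2), np.float64(2.2), np.float64(1.3), np.float64(1.1), np.float64(-0.7))
60 15 high 0 (np.float64(-0.9), np.float64(0.2), np.float64(2.2), np.float64(1.4), np.float64(1.0), np.float64(-0.7))
60 15 mid-way 0.085
60 15 mid-way 0
60 15 low 0.085
60 15 low 0 (np.float64(0.6), np.float64(0.2), np.float64(2.4), np.float64(3.7), np.float64(0.6
[... 439 characters left out ...]
(0.9), np.float64(-1.0))
70 0 mid-way 0.085
70 0 mid-way 0
70 0 low 0.085 (np.float64(0.9), np.float64(0.3), np.float64(2.5), np.float64(4.2), np.float64(1.0), np.float64(-2.0))
70 0 low 0 (np.float64(0.8), np.float64(0.3), np.float64(2.4), np.float64(4.1), np.float64(0.9), np.float64(-1.9))
70 15 high 0.085 (np.float64(-1.2), np.float64(0.3), np.float64(2.3), np.float64(1.5), np.float64(1.2), np.float64(-0.9))
70 15 high 0 (np.float64(-1.0), np.float64(0.3), np.float64(2.2), np.float64(1.6), np.float64(1.1), np.float64(-0.9))
70 15 mid-way 0.085
70 15 mid-way 0
70 15 low 0.085
70 15 low 0 (np.float64(0.6), np.float64(0.3), np.float64(2.5), np.float64(3.6), np.float64(0.8), np.float64(-1.7))
```

```bash
cat > path.py <<'E'
from ik import *
P=np.load("P.npy")[:5]
def run(W,q,n=8,verb=True):
    prev=None; ok=True
    for (p,phi,th) in W:
        if prev is not None: seq=[(np.array(prev[0])+(np.array(p)-prev[0])*s,prev[1]+(phi-prev[1])*s,prev[2]+(th-prev[2])*s) for s in np.linspace(1/n,1,n)]
        else: seq=[(np.array(p),phi,th)]
        e=0;dq=0
        for a in seq:
            q1,ee=ik(a[0],tool(a[1],a[2]),q,P); e=max(e,ee); dq=max(dq,abs(q1-q).max()); q=q1
        prev=(np.array(p),phi,th)
        if verb: print(np.round(p,3),phi,th,q.round(2),"err",round(e,4),"dq",round(dq,2))
        ok&=e<.012
    return ok,q
E
python3 - <<'E'
from path import *
q0=np.array([-.69,-.462,2.534,1.408,.308,-.027])
for ph,pl,th in((0,0,70),(0,5,70),(10,5,70),(0,0,66)):
    t=np.radians(th); g=.026
    def tcp(b,z,phi,back=0): a=np.radians(phi); return [b[0]+(g*np.sin(t)-back)*np.cos(a),b[1]+(g*np.sin(t)-back)*np.sin(a),z-g*np.cos(t)]
    H=(.563,-.283);L=(.483,.3135)
    print("==",ph,pl,th)
    run([([.4916,-.197,.227],-19,60),(tcp(H,.2,ph,.1),ph,th),(tcp(H,.134,ph,.085),ph,th),(tcp(H,.134,ph),ph,th),(tcp(H,.22,ph),ph,th),(tcp((.59,-.2),.24,ph),ph,th),(tcp((.59,0),.24,(ph+pl)/2),(ph+pl)/2,th),(tcp((.58,.2),.24,pl),pl,th),(tcp((.483,.3135),.19,pl),pl,th),(tcp(L,.07,pl),pl,th),(tcp(L,.07,pl,.085),pl,th),(tcp(L,.2,pl,.085),pl,th)],q0)
E
```

```text
== 0 0 70
[ 0.492 -0.197  0.227] -19 60 [-0.69 -0.48  2.54  1.35  0.31  0.05] err 0.0 dq 0.08
[ 0.487 -0.283  0.191] 0 70 [-1.13 -0.08  2.44  1.62  1.02 -0.72] err 0.0 dq 0.19
[ 0.502 -0.283  0.125] 0 70 [-1.09  0.11  2.43  1.77  1.02 -0.95] err 0.0 dq 0.03
[ 0.587 -0.283  0.125] 0 70 [-0.91  0.22  2.3   1.92  0.91 -0.95] err 0.0 dq 0.03
[ 0.587 -0.283  0.211] 0 70 [-0.91  0.03  2.28  1.75  0.85 -0.69] err 0.0 dq 0.03
[ 0.614 -0.2    0.231] 0 70 [-0.72 -0.07  2.33  1.87  0.7  -0.67] err 0.0 dq 0.03
[0.614 0.    0.231] 0.0 70 [-0.21 -0.21  2.45  2.56  0.37 -1.1 ] err 0.0 dq 0.16
[0.604 0.2   0.231] 0 70 [ 0.36 -0.09  2.35  3.99  0.46 -2.24] err 0.0 dq 0.22
[0.507 0.314 0.181] 0 70 [ 0.74  0.03  2.37  4.27  0.77 -2.27] err 0.0142 dq 0.05
[0.507 0.314 0.061] 0 70 [ 0.75  0.34  2.36  4.08  0.93 -1.94] err 0.0036 dq 0.05
[0.422 0.314 0.061] 0 70 [ 0.93  0.28  2.46  4.24  1.01 -1.95] err 0.0 dq 0.02
[0.422 0.314 0.191] 0 70 [ 0.88 -0.1   2.52  4.27  0.85 -2.21] err 0.078 dq 0.05
== 0 5 70
[ 0.492 -0.197  0.227] -19 60 [-0.69 -0.48  2.54  1.35  0.31  0.05] err 0.0 dq 0.08
[ 0.487 -0.283  0.
[... 2149 characters left out ...]
89  0.19  2.29  1.84  0.83 -0.86] err 0.0 dq 0.03
[ 0.587 -0.283  0.209] 0 66 [-0.89  0.01  2.26  1.65  0.8  -0.58] err 0.0 dq 0.04
[ 0.614 -0.2    0.229] 0 66 [-0.7  -0.09  2.3   1.73  0.64 -0.53] err 0.0 dq 0.03
[0.614 0.    0.229] 0.0 66 [-0.21 -0.22  2.42  2.37  0.27 -0.91] err 0.0 dq 0.17
[0.604 0.2   0.229] 0 66 [ 0.36 -0.11  2.32  4.17  0.38 -2.42] err 0.0 dq 0.32
[0.507 0.314 0.179] 0 66 [ 0.72 -0.    2.38  4.27  0.69 -2.29] err 0.0407 dq 0.05
[0.507 0.314 0.059] 0 66 [ 0.74  0.3   2.36  4.13  0.83 -2.01] err 0.0304 dq 0.05
[0.422 0.314 0.059] 0 66 [ 0.91  0.23  2.46  4.27  0.91 -2.01] err 0.008 dq 0.02
[0.422 0.314 0.189] 0 66 [ 0.84 -0.13  2.53  4.27  0.77 -2.24] err 0.1003 dq 0.05
```

Emit:
step_arm(targets=[[[0,-0.1,0],[0,0,0.01],1],[[0,-0.2,0],[0,0,0.02],1],[[0,-0.3,0],[0,0,0.03],1],[[0,-0.4,0],[0,0,0.04],1],[[0,-0.5,0],[0,0,0.05],1],[[0,-0.5,0],[0,0,0.06],1],[[0,-0.5,0],[0,0,0.07],1],[[0,-0.5,-0.1],[0,0,0.074],1],[[0,-0.5,-0.18],[0,0,0.074],1],[[0,-0.5,-0.18],[0,0,0.074],1]])

```text
t: 29.05
eef_pos: [0.4916, -0.2566, 0.2063]
orientation: [[0.496, 0.135, 0.858], [0.077, -0.991, 0.111], [0.865, 0.011, -0.502]]
wrist_force: [-0.2, 0.2, 0.5]
gripper_width: 1.002
grip_force: 0.0
```

```bash
python3 - <<'E'
from h import *
o=monitor.get_obs(); print(o["eef_pos"].round(4),o["joint_pos"].round(3),o["orientation"].round(3).tolist())
E
```

```text
[ 0.4916 -0.2566  0.2063] [-1.09  -0.091  2.316  1.309  0.998 -0.493] [[0.496, 0.135, 0.858], [0.077, -0.991, 0.111], [0.865, 0.011, -0.502]]
```

```bash
cat > turn.py <<'E'
import sys
from h import *; from ik import tool,R
o=monitor.get_obs(); phi,th=map(float,sys.argv[1:3])
rv=(tool(phi,th)*R.from_matrix(o["orientation"]).inv()).as_rotvec(); print((rv/2/np.pi).round(4),o["eef_pos"].round(4),o["joint_pos"].round(2))
if len(sys.argv)>3: print("shift",((np.array(list(map(float,sys.argv[3:])))-o["eef_pos"])/.12).round(3))
E
python3 turn.py 0 70 .502 -.2834 .125
```

```text
[ 0.0037 -0.028  -0.0213] [ 0.4916 -0.2566  0.2063] [-1.09 -0.09  2.32  1.31  1.   -0.49]
shift [ 0.087 -0.224 -0.677]
```

Emit:
step_arm(targets=[[[0,-0.06,0],[0.001,-0.007,-0.005],1],[[0,-0.12,0],[0.002,-0.014,-0.01],1],[[0,-0.18,-0.05],[0.003,-0.021,-0.016],1],[[0,-0.22,-0.15],[0.0037,-0.028,-0.0213],1],[[0,-0.22,-0.25],[0.0037,-0.028,-0.0213],1],[[0,-0.22,-0.35],[0.0037,-0.028,-0.0213],1],[[0,-0.22,-0.45],[0.0037,-0.028,-0.0213],1],[[0,-0.22,-0.55],[0.0037,-0.028,-0.0213],1],[[0,-0.22,-0.65],[0.0037,-0.028,-0.0213],1],[[0.05,-0.22,-0.68],[0.0037,-0.028,-0.0213],1]])

```text
t: 30.3
eef_pos: [0.4983, -0.2835, 0.1259]
orientation: [[0.341, -0.0, 0.94], [0.001, -1.0, -0.001], [0.94, 0.002, -0.341]]
wrist_force: [0.3, -0.0, 0.6]
gripper_width: 1.0
grip_force: 0.0
```

```bash
python3 turn.py 0 70 .587 -.2834 .125; python3 - <<'E'
from h import *
k=cam("wrist"); save(k,"w4")
for z in(.094,.162,.214): print(proj(k,(.5625,-.2834,z)))
E
```

```text
[0.0002 0.0002 0.0001] [ 0.4983 -0.2835  0.1259] [-1.13  0.24  2.35  1.76  1.04 -0.99]
shift [ 0.74   0.001 -0.007]
[281.73834366 238.31593329]
[281.99640657 138.75057296]
[282.28667187  26.76094352]
```

View pics/w4.png

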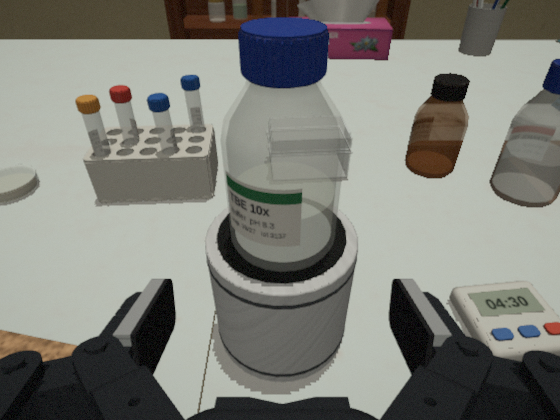

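The bottle is centred between the fingers (cap at u≈284). I'll advance and close.

Emit:
step_arm(targets=[[[0.1,0,0],[0,0,0],1],[[0.2,0,0],[0,0,0],1],[[0.3,0,0],[0,0,0],1],[[0.4,0,0],[0,0,0],1],[[0.5,0,0],[0,0,0],1],[[0.6,0,0],[0,0,0],1],[[0.7,0,0],[0,0,0],1],[[0.74,0,0],[0,0,0],1],[[0.74,0,0],[0,0,0],1],[[0.74,0,0],[0,0,0],1]])

```text
t: 31.6
eef_pos: [0.5868, -0.2839, 0.1262]
orientation: [[0.34, -0.001, 0.94], [0.002, -1.0, -0.001], [0.94, 0.002, -0.34]]
wrist_force: [-0.8, 0.2, -0.4]
gripper_width: 0.998
grip_force: 0.0
```

Emit:
step_arm(targets=[[[0,0,0],[0,0,0],0.8],[[0,0,0],[0,0,0],0.7],[[0,0,0],[0,0,0],0.6],[[0,0,0],[0,0,0],0.5],[[0,0,0],[0,0,0],0.4],[[0,0,0],[0,0,0],0.3],[[0,0,0],[0,0,0],-1],[[0,0,0],[0,0,0],-1],[[0,0,0],[0,0,0],-1],[[0,0,0],[0,0,0],-1]], force=50)

```text
t: 32.85
eef_pos: [0.5872, -0.2841, 0.1267]
orientation: [[0.34, -0.001, 0.941], [0.003, -1.0, -0.002], [0.941, 0.003, -0.339]]
wrist_force: [-0.7, -0.4, 2.4]
gripper_width: 0.715
grip_force: 54.4
```

Emit:
step_arm(targets=[[[0,0,0.03],[0,0,0],-1],[[0,0,0.1],[0,0,0],-1],[[0,0,0.2],[0,0,0],-1],[[0,0,0.3],[0,0,0],-1],[[0,0,0.4],[0,0,0],-1],[[0,0,0.5],[0,0,0],-1],[[0.05,0.1,0.6],[0,0,0],-1],[[0.1,0.25,0.65],[0,0,0],-1],[[0.15,0.4,0.65],[0,0,0],-1],[[0.2,0.55,0.65],[0,0,0],-1]])

```text
t: 34.1
eef_pos: [0.6114, -0.2164, 0.2051]
orientation: [[0.339, 0.0, 0.941], [0.003, -1.0, -0.001], [0.941, 0.003, -0.339]]
wrist_force: [0.0, -0.3, -3.7]
gripper_width: 0.72
grip_force: 54.4
```

```bash
python3 turn.py 0 70 .614 0 .205; python3 - <<'E'
from path import *
q=np.array([-.75,.0,2.3,1.85,.75,-.75])
run([([.611,-.218,.205],0,70),([.614,-.1,.205],0,70),([.614,0,.205],0,70),([.614,.05,.205],2,70),([.614,.1,.205],4,70),([.61,.15,.205],6,70),([.6,.22,.205],6,70),([.507,.316,.181],6,70),([.507,.316,.061],6,70),([.42,.306,.061],6,70)],q)
E
```

```text
[ 0.0004  0.0004 -0.0001] [ 0.6114 -0.2164  0.2051] [-0.77  0.08  2.28  1.93  0.77 -0.8 ]
shift [ 0.022  1.803 -0.   ]
[ 0.611 -0.218  0.205] 0 70 [-0.76 -0.    2.33  1.9   0.75 -0.75] err 0.0 dq 0.05
[ 0.614 -0.1    0.205] 0 70 [-0.49 -0.11  2.43  2.19  0.57 -0.88] err 0.0 dq 0.05
[0.614 0.    0.205] 0 70 [-0.21 -0.15  2.46  2.65  0.43 -1.19] err 0.0 dq 0.07
[0.614 0.05  0.205] 2 70 [-0.09 -0.14  2.46  2.84  0.41 -1.34] err 0.0 dq 0.02
[0.614 0.1   0.205] 4 70 [ 0.03 -0.12  2.44  3.04  0.4  -1.49] err 0.0 dq 0.03
[0.61  0.15  0.205] 6 70 [ 0.15 -0.1   2.42  3.24  0.4  -1.65] err 0.0 dq 0.03
[0.6   0.22  0.205] 6 70 [ 0.34 -0.05  2.38  3.67  0.45 -1.97] err 0.0 dq 0.06
[0.507 0.316 0.181] 6 70 [ 0.7  -0.02  2.41  4.14  0.67 -2.23] err 0.0 dq 0.07
[0.507 0.316 0.061] 6 70 [ 0.7   0.31  2.41  3.89  0.89 -1.87] err 0.0 dq 0.05
[0.42  0.306 0.061] 6 70 [ 0.86  0.23  2.53  4.04  0.97 -1.88] err 0.0 dq 0.02
```

Emit:
step_arm(targets=[[[0,0.1,0],[0,0,0],-1],[[0,0.2,0],[0,0,0],-1],[[0,0.3,0],[0,0,0],-1],[[0,0.4,0],[0,0,0],-1],[[0,0.5,0],[0,0,0],-1],[[0,0.6,0],[0,0,0],-1],[[0,0.7,0],[0,0,0],-1],[[0,0.8,0],[0,0,0],-1],[[0,0.9,0],[0,0,0],-1],[[0,1,0],[0,0,0],-1]])

```text
t: 35.35
eef_pos: [0.6111, -0.0972, 0.2044]
orientation: [[0.34, -0.001, 0.94], [0.002, -1.0, -0.001], [0.94, 0.003, -0.34]]
wrist_force: [0.2, 0.3, -3.1]
gripper_width: 0.721
grip_force: 54.6
```

Emit:
step_arm(targets=[[[0,0.1,0],[0,0,0],-1],[[0,0.2,0],[0,0,0],-1],[[0,0.3,0],[0,0,0],-1],[[0,0.4,0],[0,0,0],-1],[[0,0.5,0],[0,0,0],-1],[[0,0.6,0],[0,0,0],-1],[[0,0.7,0],[0,0,0],-1],[[0,0.8,0],[0,0,0.001],-1],[[0,0.9,0],[0,0,0.002],-1],[[0,1,0],[0,0,0.003],-1]])

```text
t: 36.6
eef_pos: [0.6108, 0.0228, 0.2041]
orientation: [[0.341, 0.018, 0.94], [0.008, -1.0, 0.016], [0.94, 0.002, -0.341]]
wrist_force: [0.4, 0.3, -3.1]
gripper_width: 0.718
grip_force: 54.6
```

Emit:
step_arm(targets=[[[0,0.1,0],[0,0,0.001],-1],[[0,0.2,0],[0,0,0.002],-1],[[0,0.3,0],[0,0,0.003],-1],[[0,0.4,0],[0,0,0.004],-1],[[0,0.5,0],[0,0,0.006],-1],[[0,0.6,0],[0,0,0.008],-1],[[0,0.7,0],[0,0,0.01],-1],[[0,0.8,0],[0,0,0.012],-1],[[0,0.9,0],[0,0,0.013],-1],[[0,1,0],[0,0,0.014],-1]])

```text
t: 37.85
eef_pos: [0.6111, 0.1427, 0.2044]
orientation: [[0.338, 0.106, 0.935], [0.039, -0.994, 0.099], [0.94, 0.003, -0.34]]
wrist_force: [-0.2, 0.3, -3.0]
gripper_width: 0.715
grip_force: 54.6
```

```bash
python3 turn.py 6 70 .507 .316 .181
```

```text
[ 0.0004  0.0004 -0.0003] [0.6111 0.1427 0.2044] [ 0.13 -0.02  2.38  3.19  0.45 -1.61]
shift [-0.868  1.444 -0.195]
```

Emit:
step_arm(targets=[[[0,0.1,0],[0,0,0],-1],[[0,0.2,0],[0,0,0],-1],[[0,0.3,0],[0,0,0],-1],[[-0.05,0.4,0],[0,0,0],-1],[[-0.1,0.5,0],[0,0,0],-1],[[-0.15,0.6,0],[0,0,0],-1],[[-0.2,0.7,0],[0,0,0],-1],[[-0.25,0.8,0],[0,0,0],-1],[[-0.3,0.9,0],[0,0,0],-1],[[-0.35,1,0],[0,0,0],-1]])

```text
t: 39.1
eef_pos: [0.5688, 0.2626, 0.2044]
orientation: [[0.338, 0.106, 0.935], [0.038, -0.994, 0.099], [0.94, 0.002, -0.34]]
wrist_force: [0.2, 0.4, -2.7]
gripper_width: 0.716
grip_force: 54.6
```

Emit:
step_arm(targets=[[[-0.05,0.05,0],[0,0,0],-1],[[-0.1,0.1,0],[0,0,0],-1],[[-0.15,0.15,0],[0,0,0],-1],[[-0.2,0.2,-0.03],[0,0,0],-1],[[-0.25,0.25,-0.06],[0,0,0],-1],[[-0.3,0.3,-0.1],[0,0,0],-1],[[-0.35,0.35,-0.15],[0,0,0],-1],[[-0.4,0.4,-0.2],[0,0,0],-1],[[-0.45,0.444,-0.25],[0,0,0],-1],[[-0.515,0.444,-0.3],[0,0,0],-1]])

```text
t: 40.35
eef_pos: [0.507, 0.3159, 0.1682]
orientation: [[0.337, 0.107, 0.935], [0.039, -0.994, 0.099], [0.941, 0.003, -0.34]]
wrist_force: [-0.4, -0.5, -2.9]
gripper_width: 0.718
grip_force: 54.6
```

```bash
python3 turn.py 6 70 .5074 .316 .0627;python3 - <<'E'
from h import *
k=cam("top"); save(k,"t5")
c=k["img"][180:300,110:300];cv2.imwrite("pics/t5c.png",cv2.resize(c[:,:,::-1],None,fx=3.5,fy=3.5))
for z in(.03,): print((proj(k,(.483,.3135,z))-[110,180])*3.5)
E
```

```text
[ 0.0004  0.0005 -0.0003] [0.507  0.3159 0.1682] [ 0.71  0.12  2.35  4.08  0.73 -2.14]
shift [ 0.003  0.001 -0.879]
[237.18959252 294.86305729]
```

View pics/t5c.png

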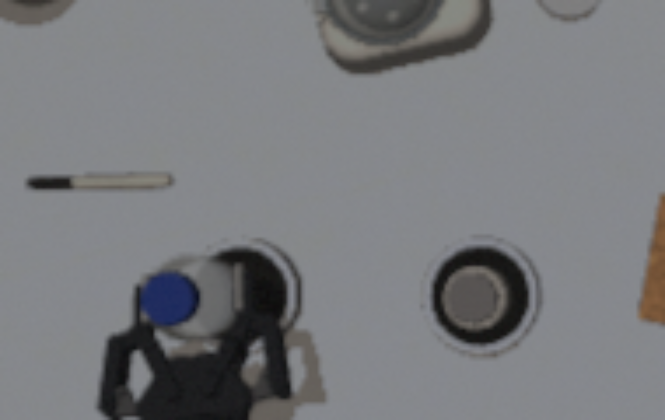

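```bash
python3 - <<'E'
from h import *
import pickle
k=pickle.load(open("k1.pkl","rb"))["top"]
f=lambda a,b:(110+a/3.5-.4,180+b/3.5-.4)
print(px(k,*f(169,297),.2555),px(k,*f(472,298),.15))
E
```

```text
[0.48426439 0.31096093 0.2555    ] [0.47868172 0.10752512 0.15      ]
```

Emit:
step_arm(targets=[[[0,0,-0.1],[0,0,0],-1],[[0,0,-0.2],[0,0,0],-1],[[0,0,-0.3],[0,0,0],-1],[[0,0,-0.4],[0,0,0],-1],[[0,0,-0.5],[0,0,0],-1],[[0,0,-0.6],[0,0,0],-1],[[0,0,-0.68],[0,0,0],-1],[[0,0,-0.74],[0,0,0],-1],[[0,0,-0.78],[0,0,0],-1],[[0,0,-0.8],[0,0,0],-1]])

```text
t: 41.65
eef_pos: [0.5074, 0.3154, 0.0723]
orientation: [[0.337, 0.106, 0.935], [0.039, -0.994, 0.099], [0.941, 0.003, -0.34]]
wrist_force: [-0.2, 0.9, -2.7]
gripper_width: 0.714
grip_force: 54.6
```

Emit:
step_arm(targets=[[[0,0,-0.02],[0,0,0],-1],[[0,0,-0.035],[0,0,0],-1],[[0,0,-0.05],[0,0,0],-1],[[0,0,-0.06],[0,0,0],-1],[[0,0,-0.065],[0,0,0],-1],[[0,0,-0.07],[0,0,0],-1],[[0,0,-0.075],[0,0,0],-1],[[0,0,-0.08],[0,0,0],-1],[[0,0,-0.08],[0,0,0],-1],[[0,0,-0.08],[0,0,0],-1]])

```text
t: 42.9
eef_pos: [0.5073, 0.3153, 0.0629]
orientation: [[0.338, 0.106, 0.935], [0.039, -0.994, 0.099], [0.94, 0.003, -0.34]]
wrist_force: [0.4, 0.3, -2.9]
gripper_width: 0.717
grip_force: 54.6
```

Emit:
step_arm(targets=[[[0,0,-0.005],[0,0,0],-1],[[0,0,-0.01],[0,0,0],-1],[[0,0,-0.015],[0,0,0],-1],[[0,0,-0.015],[0,0,0],-1],[[0,0,-0.015],[0,0,0],-1],[[0,0,-0.015],[0,0,0],-1],[[0,0,-0.015],[0,0,0],-1],[[0,0,-0.015],[0,0,0],-1],[[0,0,-0.015],[0,0,0],-1],[[0,0,-0.015],[0,0,0],-1]])

```text
t: 44.15
eef_pos: [0.5079, 0.3155, 0.0627]
orientation: [[0.334, 0.106, 0.937], [0.038, -0.994, 0.099], [0.942, 0.003, -0.336]]
wrist_force: [-5.3, -1.5, 5.1]
gripper_width: 0.715
grip_force: 55.3
```

Contact confirmed. Release, then retreat along −tool direction.

Emit:
step_arm(targets=[[[0,0,0.01],[0,0,0],-1],[[0,0,0.01],[0,0,0],0.45],[[0,0,0.01],[0,0,0],0.5],[[0,0,0.01],[0,0,0],0.6],[[0,0,0.01],[0,0,0],0.8],[[0,0,0.01],[0,0,0],1],[[0,0,0.01],[0,0,0],1],[[-0.1,-0.01,0.01],[0,0,0],1],[[-0.2,-0.02,0.01],[0,0,0],1],[[-0.3,-0.03,0.01],[0,0,0],1]])

```text
t: 45.4
eef_pos: [0.47, 0.3114, 0.062]
orientation: [[0.338, 0.106, 0.935], [0.039, -0.994, 0.099], [0.94, 0.003, -0.34]]
wrist_force: [0.2, -0.8, -1.2]
gripper_width: 1.006
grip_force: 0.0
```

Emit:
step_arm(targets=[[[-0.1,-0.01,0],[0,0,0],1],[[-0.2,-0.02,0],[0,0,0],1],[[-0.3,-0.03,0],[0,0,0],1],[[-0.4,-0.04,0],[0,0,0],1],[[-0.45,-0.05,0],[0,0,0],1],[[-0.45,-0.05,0],[0,0,0],1],[[-0.45,-0.05,0],[0,0,0],1],[[-0.45,-0.05,0],[0,0,0],1],[[-0.45,-0.05,0],[0,0,0],1],[[-0.45,-0.05,0],[0,0,0],1]])

```text
t: 46.65
eef_pos: [0.4175, 0.3056, 0.0623]
orientation: [[0.338, 0.106, 0.935], [0.038, -0.994, 0.099], [0.941, 0.003, -0.34]]
wrist_force: [-0.4, -0.8, -0.2]
gripper_width: 0.997
grip_force: 0.0
```

```bash
python3 turn.py 6 70; python3 - <<'E'
from h import *
k=cam("top")
c=k["img"][180:300,110:350];cv2.imwrite("pics/t6c.png",cv2.resize(c[:,:,::-1],None,fx=3.3,fy=3.3))
E
```

```text
[ 0.0004  0.0004 -0.0002] [0.4175 0.3056 0.0623] [ 0.89  0.4   2.42  4.05  1.01 -1.85]
```

View pics/t6c.png

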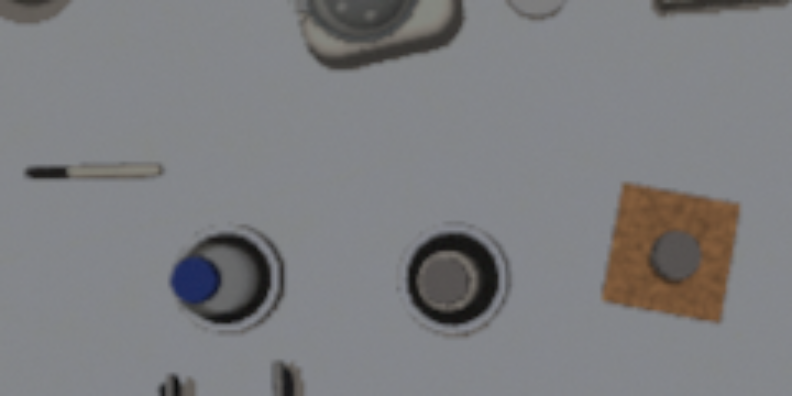

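The tall bottle stands on the low stand (cap at crop (195,280)), and the medium bottle is centred on the mid stand. The jar on the mat is at crop (676,256). Next I'll plan the way back to a vertical tool.

```bash
python3 - <<'E'
from path import *
from h import px
import pickle
k=pickle.load(open("k1.pkl","rb"))["top"]; print("jar",px(k,314.4,257.2,.059))
q=np.array([.89,.4,2.42,4.05,1.01,-1.85]); S=([.4175,.3056,.0623],6,70)
for n,W in {"A":[([.42,.29,.14],12,75),([.46,.25,.2],30,80),([.48,.18,.25],45,80),([.48,.08,.28],50,70),([.48,-.05,.28],40,45),([.49,-.08,.28],0,0)],
"B":[([.42,.29,.14],20,70),([.42,.2,.24],45,70),([.44,.08,.28],50,60),([.48,-.05,.28],40,40),([.49,-.08,.28],0,0)],
"C":[([.42,.29,.14],20,85),([.45,.24,.24],60,85),([.47,.15,.28],70,75),([.48,.0,.28],50,50),([.49,-.08,.28],0,0)]}.items():
    print(n); run([S]+W,q,6)
E
```

```text
jar [ 0.4957203  -0.08697716  0.059     ]
A
[0.418 0.306 0.062] 6 70 [ 0.87  0.23  2.54  4.05  0.96 -1.89] err 0.0 dq 0.17
[0.42 0.29 0.14] 12 75 [ 0.85  0.02  2.55  4.11  0.9  -2.08] err 0.0929 dq 0.04
[0.46 0.25 0.2 ] 30 80 [ 0.18 -0.33  2.55  2.15  0.43 -0.76] err 0.1827 dq 0.98
[0.48 0.18 0.25] 45 80 [-0.36 -0.28  2.55  1.66  1.15 -0.67] err 0.1746 dq 0.27
[0.48 0.08 0.28] 50 70 [-0.63 -0.32  2.42  1.3   1.34 -0.48] err 0.0236 dq 0.07
[ 0.48 -0.05  0.28] 40 45 [-0.71 -0.34  2.22  0.83  1.25 -0.11] err 0.0 dq 0.08
[ 0.49 -0.08  0.28] 0 0 [-0.3  -0.09  1.85 -0.    1.38  1.27] err 0.0 dq 0.27
B
[0.418 0.306 0.062] 6 70 [ 0.87  0.23  2.54  4.05  0.96 -1.89] err 0.0 dq 0.17
[0.42 0.29 0.14] 20 70 [ 0.74 -0.13  2.55  4.11  0.58 -2.26] err 0.1113 dq 0.1
[0.42 0.2  0.24] 45 70 [ 0.43 -0.48  2.55  4.03  0.13 -2.58] err 0.4006 dq 0.25
[0.44 0.08 0.28] 50 60 [ 0.2  -0.51  2.55  3.86  0.13 -2.58] err 0.6163 dq 0.04
[ 0.48 -0.05  0.28] 40 40 [-0.12 -0.45  2.55  3.61  0.13 -2.58] err 0.6084 dq 0.05
[ 0.49 -0.08  0.28] 0 0 [-0.23 -0.38  2.55  3.94  0.13 -2.58] err 1.0199 dq 0.09
C
[0.418 0.306 0.062] 6 70 [ 0.87  0.23  2.54  4.05  0.96 -1.89] err 0.0 dq 0.17
[0.42 0.29 0.14] 20 85 [ 0.83  0.28  2.55  3.83  1.28 -1.78] err 0.1713 dq 0.08
[0.45 0.24 0.24] 60 85 [-0.28 -0.13  2.55  1.69  1.35 -0.85] err 0.3092 dq 1.58
[0.47 0.15 0.28] 70 75 [-0.49 -0.12  2.32  1.28  1.53 -0.64] err 0.0 dq 0.08
[0.48 0.   0.28] 50 50 [-0.67 -0.3   2.23  0.91  1.32 -0.26] err 0.0 dq 0.07
[ 0.49 -0.08  0.28] 0 0 [-0.3  -0.09  1.85 -0.    1.38  1.27] err 0.0 dq 0.3
```

```bash
python3 - <<'E'
from path import *
q=np.array([.89,.4,2.42,4.05,1.01,-1.85]); S=([.4175,.3056,.0623],6,70)
for n,W in {"A":[([.43,.26,.11],6,70),([.45,.21,.17],6,70),([.55,.2,.21],6,70),([.614,.1,.21],6,70),([.614,0,.21],6,70),([.6,-.1,.22],10,65),([.56,-.15,.25],15,40),([.496,-.13,.25],0,0)],
"B":[([.43,.26,.11],6,75),([.47,.21,.18],6,75),([.55,.2,.21],10,75),([.614,.1,.21],20,75),([.614,0,.22],30,70),([.58,-.05,.24],30,45),([.496,-.087,.24],0,0)]}.items():
    print(n); run([S]+W,q,6)
E
```

```text
A
[0.418 0.306 0.062] 6 70 [ 0.87  0.23  2.54  4.05  0.96 -1.89] err 0.0 dq 0.17
[0.43 0.26 0.11] 6 70 [ 0.79  0.04  2.55  4.18  0.85 -2.1 ] err 0.0722 dq 0.04
[0.45 0.21 0.17] 6 70 [ 0.62 -0.19  2.55  4.27  0.64 -2.38] err 0.0979 dq 0.06
[0.55 0.2  0.21] 6 70 [ 0.34 -0.2   2.49  3.7   0.42 -2.01] err 0.0754 dq 0.18
[0.614 0.1   0.21 ] 6 70 [ 0.   -0.14  2.44  2.89  0.39 -1.37] err 0.0 dq 0.14
[0.614 0.    0.21 ] 6 70 [-0.29 -0.15  2.45  2.29  0.51 -0.94] err 0.0 dq 0.12
[ 0.6  -0.1   0.22] 10 65 [-0.6  -0.15  2.37  1.66  0.69 -0.5 ] err 0.0 dq 0.14
[ 0.56 -0.15  0.25] 15 40 [-0.65 -0.19  2.12  0.72  0.88  0.27] err 0.0 dq 0.19
[ 0.496 -0.13   0.25 ] 0 0 [-0.39 -0.04  1.85 -0.    1.32  1.18] err 0.0 dq 0.21
B
[0.418 0.306 0.062] 6 70 [ 0.87  0.23  2.54  4.05  0.96 -1.89] err 0.0 dq 0.17
[0.43 0.26 0.11] 6 75 [ 0.82  0.14  2.55  4.1   1.01 -1.98] err 0.0845 dq 0.02
[0.47 0.21 0.18] 6 75 [ 0.6  -0.16  2.55  4.14  0.71 -2.25] err 0.1086 dq 0.06
[0.55 0.2  0.21] 10 75 [ 0.28 -0.18  2.54  3.34  0.53 -1.71] err 0.0831 dq 0.16
[0.614 0.1   0.21 ] 20 75 [-0.2  -0.08  2.45  2.26  0.71 -0.98] err 0.0 dq 0.23
[0.614 0.    0.22 ] 30 70 [-0.53 -0.03  2.32  1.63  0.96 -0.64] err 0.0 dq 0.14
[ 0.58 -0.05  0.24] 30 45 [-0.53 -0.15  2.15  0.89  0.92  0.03] err 0.0 dq 0.13
[ 0.496 -0.087  0.24 ] 0 0 [-0.31 -0.05  1.89 -0.    1.3   1.26] err 0.0 dq 0.27
```

Emit:
step_arm(targets=[[[0,0,0.1],[0,0,0],1],[[0,0,0.2],[0,0,0],1],[[0,0,0.3],[0,0,0],1],[[0,0,0.4],[0,0,0],1],[[0,0,0.5],[0,0,0],1],[[0,-0.05,0.6],[0,0,0.003],1],[[0,-0.1,0.7],[0,0,0.006],1],[[0,-0.15,0.8],[0,0,0.009],1],[[0,-0.2,0.9],[0,0,0.009],1],[[0,-0.25,1],[0,0,0.009],1]])

```text
t: 47.95
eef_pos: [0.42, 0.2796, 0.1827]
orientation: [[0.335, 0.159, 0.929], [0.057, -0.987, 0.148], [0.94, 0.004, -0.34]]
wrist_force: [-0.5, 0.4, -0.2]
gripper_width: 1.002
grip_force: 0.0
```

```bash
python3 turn.py 6 70 .55 .23 .21
```

```text
[ 0.0005  0.0004 -0.0087] [0.42   0.2796 0.1827] [ 0.78 -0.13  2.55  4.15  0.71 -2.21]
shift [ 1.084 -0.413  0.227]
```

Emit:
step_arm(targets=[[[0.1,0,0.03],[0,0,0],1],[[0.2,0,0.06],[0,0,0],1],[[0.3,0,0.1],[0,0,0],1],[[0.4,0,0.15],[0,0,0],1],[[0.5,0,0.2],[0,0,0],1],[[0.6,-0.1,0.25],[0,0,0],1],[[0.7,-0.2,0.25],[0,0,0],1],[[0.8,-0.3,0.25],[0,0,0],1],[[0.9,-0.4,0.25],[0,0,0],1],[[1,-0.5,0.25],[0,0,0],1]])

```text
t: 49.2
eef_pos: [0.5407, 0.2193, 0.2123]
orientation: [[0.336, 0.159, 0.928], [0.058, -0.987, 0.148], [0.94, 0.004, -0.341]]
wrist_force: [-0.3, -0.5, 0.1]
gripper_width: 1.001
grip_force: 0.0
```

Emit:
step_arm(targets=[[[0.1,-0.1,0],[0,0,0],1],[[0.2,-0.2,0],[0,0,0],1],[[0.3,-0.3,0],[0,0,0],1],[[0.4,-0.4,0],[0,0,0],1],[[0.5,-0.5,0],[0,0,0.005],1],[[0.5,-0.6,0],[0,0,0.01],1],[[0.5,-0.7,0],[0,0,0.015],1],[[0.5,-0.8,0],[0,0,0.02],1],[[0.5,-0.9,0],[0,0,0.025],1],[[0.5,-1,0],[0,0,0.03],1]])

```text
t: 50.45
eef_pos: [0.6002, 0.0989, 0.2122]
orientation: [[0.319, 0.342, 0.884], [0.121, -0.94, 0.32], [0.94, 0.005, -0.341]]
wrist_force: [0.1, -0.1, 0.8]
gripper_width: 0.998
grip_force: 0.0
```

Emit:
step_arm(targets=[[[0,-0.1,0],[0,0,0.005],1],[[0,-0.2,0],[0,0,0.01],1],[[0,-0.3,0],[0,0,0.015],1],[[0,-0.4,0],[0,0,0.02],1],[[0,-0.5,0],[0,0,0.025],1],[[0,-0.6,0.05],[0,0,0.03],1],[[0,-0.7,0.1],[0,0,0.03],1],[[0,-0.8,0.15],[0,0,0.03],1],[[0,-0.9,0.2],[0,0,0.03],1],[[0,-1,0.2],[0,0,0.03],1]])

```text
t: 51.7
eef_pos: [0.6, -0.0208, 0.2369]
orientation: [[0.29, 0.512, 0.809], [0.178, -0.859, 0.48], [0.94, 0.005, -0.34]]
wrist_force: [0.1, 0.3, -0.1]
gripper_width: 1.002
grip_force: 0.0
```

```bash
python3 turn.py 30 45 .58 -.05 .25;python3 turn.py 0 0 .496 -.087 .24
```

```text
[-0.0346  0.0606 -0.0023] [ 0.6    -0.0208  0.2369] [-0.62  0.    2.28  1.56  1.04 -0.63]
shift [-0.167 -0.244  0.109]
[-0.0515  0.1901 -0.075 ] [ 0.6    -0.0208  0.2369] [-0.62  0.    2.28  1.56  1.04 -0.63]
shift [-0.867 -0.552  0.026]
```

Emit:
step_arm(targets=[[[-0.09,-0.06,0.05],[-0.0052,0.019,-0.0075],1],[[-0.17,-0.11,0.1],[-0.0103,0.038,-0.015],1],[[-0.26,-0.17,0.1],[-0.0155,0.057,-0.0225],1],[[-0.35,-0.22,0.1],[-0.0206,0.076,-0.03],1],[[-0.43,-0.28,0.1],[-0.0258,0.095,-0.0375],1],[[-0.52,-0.33,0.1],[-0.0309,0.114,-0.045],1],[[-0.61,-0.39,0.1],[-0.0361,0.133,-0.0525],1],[[-0.7,-0.44,0.1],[-0.0412,0.152,-0.06],1],[[-0.78,-0.5,0.1],[-0.0464,0.171,-0.0675],1],[[-0.87,-0.55,0],[-0.0515,0.1901,-0.075],1]])

```text
t: 52.95
eef_pos: [0.4959, -0.0867, 0.2374]
orientation: [[1.0, -0.004, -0.002], [-0.004, -1.0, -0.002], [-0.002, 0.002, -1.0]]
wrist_force: [0.3, 0.1, 0.2]
gripper_width: 0.996
grip_force: 0.0
```

```bash
python3 turn.py 0 0 .4957 -.0875 .011; python3 - <<'E'
from h import *
k=cam("wrist"); save(k,"w7"); print(proj(k,(.4957,-.0872,.059)))
E
```

```text
[ 0.0003 -0.0003  0.0006] [ 0.4959 -0.0867  0.2374] [-0.31 -0.05  1.89 -0.    1.31  1.26]
shift [-0.002 -0.006 -1.887]
[282.15273222 182.28308064]
```

View pics/w7.png

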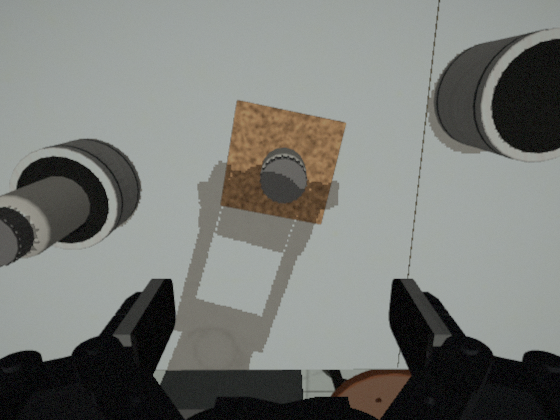

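The jar cap is at (284,180), directly where predicted. Descend.

Emit:
step_arm(targets=[[[0,0,-0.1],[0,0,0],1],[[0,0,-0.2],[0,0,0],1],[[0,0,-0.3],[0,0,0],1],[[0,0,-0.4],[0,0,0],1],[[0,0,-0.5],[0,0,0],1],[[0,0,-0.6],[0,0,0],1],[[0,0,-0.7],[0,0,0],1],[[0,0,-0.8],[0,0,0],1],[[0,0,-0.9],[0,0,0],1],[[0,0,-1],[0,0,0],1]])

```text
t: 54.25
eef_pos: [0.4955, -0.086, 0.1153]
orientation: [[1.0, -0.002, -0.001], [-0.002, -1.0, 0.0], [-0.001, -0.0, -1.0]]
wrist_force: [-0.6, 0.6, -0.3]
gripper_width: 0.999
grip_force: 0.0
```

Emit:
step_arm(targets=[[[0,0,-0.1],[0,0,0],1],[[0,0,-0.2],[0,0,0],1],[[0,0,-0.3],[0,0,0],1],[[0,0,-0.4],[0,0,0],1],[[0,0,-0.5],[0,0,0],1],[[0,0,-0.6],[0,0,0],1],[[0,0,-0.7],[0,0,0],1],[[0,0,-0.8],[0,0,0],1],[[0,0,-0.88],[0,0,0],1],[[0,0,-0.88],[0,0,0],1]])

```text
t: 55.5
eef_pos: [0.4946, -0.0857, 0.0094]
orientation: [[1.0, -0.002, -0.003], [-0.002, -1.0, 0.001], [-0.003, -0.001, -1.0]]
wrist_force: [0.4, -0.2, -0.1]
gripper_width: 1.002
grip_force: 0.0
```

Emit:
step_arm(targets=[[[0,0,0],[0,0,0],0.4],[[0,0,0],[0,0,0],0.3],[[0,0,0],[0,0,0],0.2],[[0,0,0],[0,0,0],0.1],[[0,0,0],[0,0,0],0],[[0,0,0],[0,0,0],-0.2],[[0,0,0],[0,0,0],-1],[[0,0,0],[0,0,0],-1],[[0,0,0],[0,0,0],-1],[[0,0,0],[0,0,0],-1]], force=30)

```text
t: 56.75
eef_pos: [0.4959, -0.0863, 0.0111]
orientation: [[1.0, -0.002, 0.0], [-0.002, -1.0, -0.0], [0.0, 0.0, -1.0]]
wrist_force: [-1.1, -1.3, 6.7]
gripper_width: 0.505
grip_force: 29.9
```

```bash
python3 turn.py 0 0 .5665 -.283 .1055
```

```text
[0.     0.     0.0003] [ 0.4959 -0.0863  0.0111] [-0.31  0.27  2.02 -0.    0.84  1.26]
shift [ 0.588 -1.639  0.787]
```

Emit:
step_arm(targets=[[[0,0,0.1],[0,0,0],-1],[[0,0,0.2],[0,0,0],-1],[[0,0,0.35],[0,0,0],-1],[[0,0,0.5],[0,0,0],-1],[[0.05,0,0.65],[0,0,0],-1],[[0.1,-0.1,0.8],[0,0,0],-1],[[0.2,-0.2,0.95],[0,0,0],-1],[[0.3,-0.35,1],[0,0,0],-1],[[0.35,-0.5,1],[0,0,0],-1],[[0.4,-0.65,1],[0,0,0],-1]])

```text
t: 58.0
eef_pos: [0.5433, -0.1648, 0.1306]
orientation: [[1.0, -0.002, -0.001], [-0.002, -1.0, 0.001], [-0.001, -0.001, -1.0]]
wrist_force: [-1.2, -0.5, -2.0]
gripper_width: 0.505
grip_force: 30.9
```

Emit:
step_arm(targets=[[[0.05,-0.15,0],[0,0,0],-1],[[0.1,-0.3,0],[0,0,0],-1],[[0.15,-0.45,0],[0,0,0],-1],[[0.19,-0.6,0],[0,0,0],-1],[[0.19,-0.75,0],[0,0,0],-1],[[0.19,-0.85,0],[0,0,0],-1],[[0.19,-0.95,0],[0,0,0],-1],[[0.19,-0.99,0],[0,0,0],-1],[[0.19,-0.99,0],[0,0,0],-1],[[0.19,-0.99,0],[0,0,0],-1]])

```text
t: 59.25
eef_pos: [0.5662, -0.2823, 0.1305]
orientation: [[1.0, -0.001, -0.001], [-0.001, -1.0, 0.001], [-0.001, -0.001, -1.0]]
wrist_force: [-0.8, 0.9, -0.9]
gripper_width: 0.505
grip_force: 30.9
```

```bash
python3 turn.py 0 0 .5665 -.283 .103; python3 - <<'E'
from h import *
k=cam("wrist"); save(k,"w8"); print(proj(k,(.5665,-.283,.094)),.0405*k["f"]/(k["c"][2]-.094))
E
```

```text
[-0.0001 -0.0001  0.0002] [ 0.5662 -0.2823  0.1305] [-0.57  0.33  1.67  0.    1.14  1.  ]
shift [ 0.002 -0.006 -0.229]
[283.73699054 247.03785604] 83.87332059208585
```

View pics/w8.png

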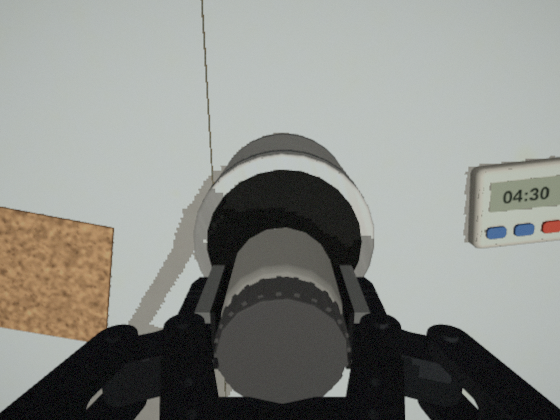

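The rubber disc is centred at u≈284 (edges 207/361, top 170), so the jar is over the stand with a possible ~3 mm x offset. I'll lower it with a small −x nudge.

Emit:
step_arm(targets=[[[-0.02,0,-0.04],[0,0,0],-1],[[-0.02,0,-0.08],[0,0,0],-1],[[-0.02,0,-0.12],[0,0,0],-1],[[-0.02,0,-0.16],[0,0,0],-1],[[-0.02,0,-0.19],[0,0,0],-1],[[-0.02,0,-0.21],[0,0,0],-1],[[-0.02,0,-0.22],[0,0,0],-1],[[-0.02,0,-0.23],[0,0,0],-1],[[-0.02,0,-0.235],[0,0,0],-1],[[-0.02,0,-0.235],[0,0,0],-1]])

```text
t: 60.55
eef_pos: [0.5639, -0.2828, 0.1023]
orientation: [[1.0, -0.002, -0.001], [-0.002, -1.0, 0.0], [-0.001, -0.0, -1.0]]
wrist_force: [-0.4, 1.0, -0.6]
gripper_width: 0.503
grip_force: 30.9
```

Emit:
step_arm(targets=[[[0,0,-0.006],[0,0,0],-1],[[0,0,-0.012],[0,0,0],-1],[[0,0,-0.012],[0,0,0],-1],[[0,0,-0.01],[0,0,0],0.05],[[0,0,-0.01],[0,0,0],0.1],[[0,0,-0.01],[0,0,0],0.3],[[0,0,-0.01],[0,0,0],0.6],[[0,0,-0.01],[0,0,0],1],[[0,0,-0.01],[0,0,0],1],[[0,0,0],[0,0,0],1]])

```text
t: 61.8
eef_pos: [0.5637, -0.2827, 0.1022]
orientation: [[1.0, -0.002, -0.001], [-0.002, -1.0, 0.001], [-0.001, -0.001, -1.0]]
wrist_force: [-0.1, 0.0, 0.5]
gripper_width: 0.996
grip_force: 0.0
```

Emit:
step_arm(targets=[[[0,0,0.1],[0,0,0],1],[[0,0,0.2],[0,0,0],1],[[0,0,0.3],[0,0,0],1],[[0,0,0.4],[0,0,0],1],[[0,0,0.5],[0,0,0],1],[[0,0,0.6],[0,0,0],1],[[0,0,0.7],[0,0,0],1],[[0,0,0.8],[0,0,0],1],[[0,0,0.9],[0,0,0],1],[[0,0,1],[0,0,0],1]])

```text
t: 63.05
eef_pos: [0.5638, -0.2828, 0.2231]
orientation: [[1.0, -0.002, -0.001], [-0.002, -1.0, 0.0], [-0.001, -0.0, -1.0]]
wrist_force: [-0.0, 1.2, 0.4]
gripper_width: 1.003
grip_force: 0.0
```

Emit:
step_arm(targets=[[[-0.15,0,0],[0,0,0],1],[[-0.3,0,0],[0,0,0],1],[[-0.45,0.1,0],[0,0,0],1],[[-0.6,0.2,0],[0,0,0],1],[[-0.75,0.3,0],[0,0,0],1],[[-0.9,0.4,0],[0,0,0],1],[[-1,0.5,0],[0,0,0],1],[[-1,0.5,0],[0,0,0],1],[[-1,0.5,0],[0,0,0],1],[[-1,0.5,0],[0,0,0],1]])

```text
t: 64.3
eef_pos: [0.4444, -0.2232, 0.2225]
orientation: [[1.0, -0.002, -0.0], [-0.002, -1.0, 0.0], [-0.0, -0.0, -1.0]]
wrist_force: [0.5, -0.3, -0.2]
gripper_width: 1.0
grip_force: 0.0
```

```bash
python3 - <<'E'
from h import *
k=cam("top");c=k["img"][190:300,130:440];cv2.imwrite("pics/t9.png",cv2.resize(c[:,:,::-1],None,fx=2.5,fy=2.5))
print(monitor.get_obs()["wrist_force"])
E
```

```text
[-0.57705598  0.40156362 -0.29136796]
```

View pics/t9.png

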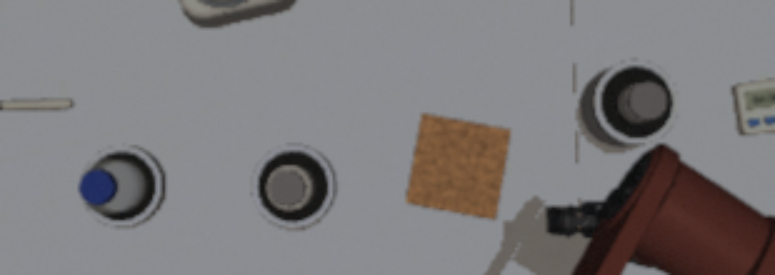

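The final view shows all three containers upright on their stands. The jar cap is at crop (645,102) on the high stand, within a few mm of centre, and the arm is clear.

```bash
python3 -c "
from rig import sign_off
print(sign_off())"
```

```text
the job is handed in; nothing more can be done
None
```

I swapped all three containers: the tall bottle is on the low stand, the medium one on the middle stand and the jar on the high stand. The last camera view showed each upright, released and a few mm from centre, and I handed the job in at about 64 s; no verdict was returned.

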